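# Fetch the vial from the back of the rack lane

## Task

The small purple-capped vial at the back of the white lane rack is needed. Clear both the infusion bottle and the larger blue-capped vial standing in front of it onto the steel tray, then stand the small vial on the round white stand, and only after that put the bottle and the larger vial back in the lane, each in the place where it stood at the start. Keep all three upright and leave the phone and the red tin where they are.

Things in the scene. Friction and masses are not known exactly. Their poses are not given: they have to be found in the camera images.
- rack: white plastic lane rack, fixed, 204 x 72 x 72 mm, open at top and front (-x). Origin: centre of underside, x along the lane to its back, y across. Floor top at z = 6 mm; lane 60 mm wide. Sides 24 mm high for x < 26 mm, from there to the back 72 mm; rear wall inside at x = 96 mm. In file on the floor: bottle and big_vial, in either order, near x = -53 and 0, small_vial near x = 45 mm
- tray: steel tray, fixed, 200 x 130 mm outside (x by y), rim 14 mm high and 4 mm thick, floor about 4 mm thick. Origin: centre of its underside, x along its long side. Two things stand on it side by side, one in each half of its length. To the left or the right of the rack
- stand: round white disc, fixed, 64 mm in diameter (60 at the top), 6 mm high. Origin: centre of its underside. On the other side of the rack from the tray
- bottle: white plastic infusion bottle standing upright, with a paper slip and a flared clear film at the top; body 44 mm in diameter straight up to z = 63 mm, neck 29 mm, 111 mm high (121 with the film, which does not resist touch), 0.12 kg. Origin: centre of its underside, on its axis, z up
- big_vial: glass vial with a blue cap standing upright, 37 mm in diameter and 78 mm high, straight body up to z = 43 mm, cap 30 mm wide from z = 70, 0.08 kg. Origin: centre of its underside, on its axis, z up
- small_vial: glass vial with a purple cap, the smallest and rearmost in the lane, upright, 29 mm in diameter and 61 mm high, straight body up to z = 34 mm, 0.04 kg. Origin: centre of its underside, on its axis, z up. The tall sides leave no room for fingers beside it; along the lane 36 mm are free behind it and, once the others are gone, in front
- phone_1: black phone lying flat behind and to the left of the rack, 158 x 75 x 8 mm, loose; a bystander. Origin: centre of its underside, x along its length
- tin: red round tin with a lid, 107 x 93 x 87 mm, loose, standing behind and to the right of the rack; a bystander. Origin: centre of its underside
Mind the look-alikes: they are no part of the job. What is shaped like the small_vial but yellow is not meant. Leave any turquoise look-alike of the big_vial alone.

How it is judged:
By the outcome, as a careful person would: the job done as asked, in the order asked, and still so for the second after the job is handed in, with the robot touching nothing.
It also fails if it takes over 134 s, if anything falls off the work surface, if the arm or the gripper's body presses on something with over 40 N, if the wrist force passes 120 N, or if a joint passes its speed limit or range.

## Robot

A 7-joint arm with a two-finger parallel gripper is mounted at the origin on a cart in front of the work surface, level with it; the furniture and walls round the work are solid. World frame = base frame: x ahead of the robot, y to its left, z up, the work surface at z = 0. Lengths are in m, angles in degrees, forces in N, time in s.
With the tool pointing down it reaches from about 0.425 to 0.8 m from the base axis. Payload 8.3 kg.
Tool frame: the origin (TCP) lies midway between the tips of the shut fingers; the grasp point (between the pads) lies env.grip_depth behind it (env.grip_depth is the distance from the TCP to the grasp point, in m); z points along the fingers, y is the line along which they close (so a half turn about z gives the same grasp; the last joint's range is limited). The gripper opens to 85 mm and grips with 20 to 120 N. Pads are 22 mm wide; open, the fingers measure 114 mm over their backs; the gripper's body (76 mm by 85 mm) begins 54 mm behind the grasp point. The pads swing forward as they close: fully open they stand 13 mm farther back than shut.
Start: joints at [60.453, 21.967, 0.94, 78.501, -0.361, 79.538, -2.664], TCP at [0.273, -0.562, 0.197] pointing down, gripper open.
Joint ranges: [-169.22, 169.22], [-14.56, 117.87], [-87.37, 89.26], [10.42, 133.3], [-82.24, 262.24], [0.94, 117.77], [-172.7, 172.7]. Speed limits (degrees/s): [136.94, 136.94, 172.46, 172.46, 180, 180, 180].

## Interface

Orientations are given as [roll, pitch, yaw] about the fixed x, y, z axes, in that order (R = Rz(yaw) Ry(pitch) Rx(roll)).
In Python, from station import env gives the robot as it stands. The module is installed in compiled form; this text tells all that it offers.
- The arm moves only by the shell command python3 -m creep 'ROWS' [FORCE]. ROWS is JSON, a list that holds one entry, the list of rows, each a list of 7 numbers: the turn, a rotation vector about the tool's x, y, z in degrees, then the shift along the tool's x, y, z in cm, then the finger opening in cm, from 0 to 8.54. In form: [[[ax, ay, az, tx, ty, tz, claw], ...]]. A call has 1 to 5 rows; each row shifts and turns the commanded pose from where the row before left it, along the tool's axes as they then stand; what a row does not reach is not made up. A row lasts 1/8 s, in which the tool goes at most 62.5 mm and 10.7 degrees, less where a joint would pass 70% of its speed; a pose out of reach is approached as far as the arm can. A call is refused whole if a number of a shift passes 6.25 or a number of a turn 10.7, either way. A call with a gripper value outside its range is refused whole. The fingers move at their own pace and stop on an object; FORCE is the grip in N (left out, the last holds). Time passes only in rows, so rows that do not move let the fingers close. It gives the time, the measured TCP pose, the force, the opening and the grip force at its end, in the units of the state.
- env.observe(): the state, without advancing time (a new reading comes with each control period).
- env.grab_frame(name): name is "scene" or "side" or "wrist"; returns (picture, depth): 420x560x3 uint8, blue, green, red; 420x560 float32, m along the optical axis (not along the pixel's ray), 0 where there is no reading.
- env.get_calibration(name): a dict with "fx", "fy", "cx", "cy" (pixels), "D" ([k1, k2, p1, p2, k3] as OpenCV has them; the pictures are not rectified), "cam_to_world" (4x4, takes a point from camera to world coordinates). Camera axes: x right, y down, z forward; pixel columns grow to the right and rows downward; lengths in m; the calibration is good to about 2 mm. A picture is of the moment at which its call begins: read the wrist's pose just before it. get_calibration takes no time and is no camera call; for the wrist camera it gives the pose at the moment of the call.
- env.close_job(): hands the job in; it is judged then, once.
The state is a dict: "t": time; "q": joint angles; "joint_vel": joint speeds; "tau": joint torques, N m; "ee_pos": TCP position; "tool_rot": TCP orientation; "wrist_force": force on the tool from outside, world axes, zero at the start; "torque": the same for the moment, N m; "width": finger opening in m; "finger_force": force on a finger pad.
Only numpy, scipy, OpenCV 4.12 (cv2) and the standard library are available. Lean on these libraries where they do the work, as an engineer would, in place of code of your own. Each camera call takes 0.05 s, during which the arm holds its last target. There are 200 camera calls.

## Working session

There is one attempt and no reset: what is moved stays moved. The work goes in short steps, Python scripts to look and compute and a shell command to move; the robot and the scene stay as the last step left them, time stands still between calls to the robot, and variables do not carry over. Pictures are saved under pics/ and viewed, at most 14 in all, crops included, and the job is handed in when it is done.

```bash
mkdir -p pics; cat > h.py <<'E'
import numpy as np, cv2
from station import env
def grab(n,save=None):
    c=env.get_calibration(n); im,d=env.grab_frame(n)
    if save: cv2.imwrite('pics/'+save,im)
    return im,d,c
def ray(c,uv):
    K=np.array([[c['fx'],0,c['cx']],[0,c['fy'],c['cy']],[0,0,1]])
    p=cv2.undistortPoints(np.array(uv,float).reshape(-1,1,2),K,np.array(c['D'],float)).reshape(-1,2)
    T=np.array(c['cam_to_world']); d=np.c_[p,np.ones(len(p))]
    return T[:3,3],d@T[:3,:3].T
def plane(c,uv,z):
    o,d=ray(c,uv); return o+d*((z-o[2])/d[:,2])[:,None]
def cloud(c,d):
    v,u=np.mgrid[0:d.shape[0],0:d.shape[1]]
    o,r=ray(c,np.stack([u,v],-1).reshape(-1,2))
    P=(o+r*d.reshape(-1,1)).reshape(*d.shape,3); P[d==0]=np.nan
    return P
E
python3 - <<'E'
from h import *
print(env.grip_depth,env.observe())
for n in('scene','side','wrist'):
    im,d,c=grab(n,n+'0.png'); np.savez('pics/%s0.npz'%n,im=im,d=d,**{k:np.array(c[k]) for k in c}); print(n,np.round(c['cam_to_world'],3).tolist(),c['fx'],c['D'])
E
```

```text
0.0187 {'t': 0.0, 'q': array([60.45138698, 22.01614226,  0.9379729 , 78.56214089, -0.36160803,
       79.5361413 , -2.66184666]), 'joint_vel': array([ 0.02372178, -0.09661803,  0.00358917,  0.0127765 ,  0.00441102,
       -0.06667373,  0.02305351]), 'tau': array([ 4.27630512e-04, -6.27608657e+01,  8.43996517e-01, -3.71826696e+01,
        1.64727989e-02,  1.40597983e-02, -3.36522157e-05]), 'ee_pos': array([ 0.2732295 , -0.56148449,  0.19576262]), 'tool_rot': array([-1.79888386e+02,  1.32150398e-03,  2.59508196e+01]), 'wrist_force': array([ 0.85030323, -0.52221549, -0.91326753]), 'torque': array([0.04295958, 0.03331149, 0.05331453]), 'finger_force': 0.0, 'width': 0.0851703947482139}
scene [[0.581, -0.425, 0.694, -0.04], [-0.813, -0.277, 0.512, -0.471], [-0.025, -0.862, -0.506, 0.502], [0.0, 0.0, 0.0, 1.0]] 385.4366094495538 [0.01284279 0.         0.         0.         0.        ]
side [[-0.999, 0.031, -0.023, 0.652], [0.037, 0.609, -0.793, 0.878], [-0.01, -0.793, -0.609, 0.707], [0.0, 0.0, 0.0, 1.0]] 477.27669060931026 [-0.16832937  0.          0.          0.          0.        ]
wrist [[0.437, -0.853, -0.286, 0.346], [-0.899, -0.415, -0.137, -0.528], [-0.002, 0.317, -0.948, 0.373], [0.0, 0.0, 0.0, 1.0]] 350.7111648904346 [-0.03050859  0.          0.          0.          0.        ]
```

View pics/scene0.png

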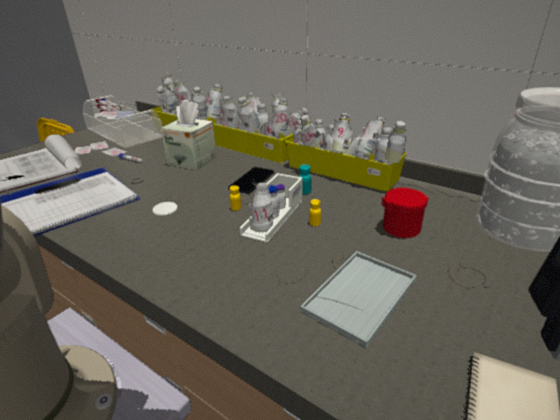

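View pics/side0.png

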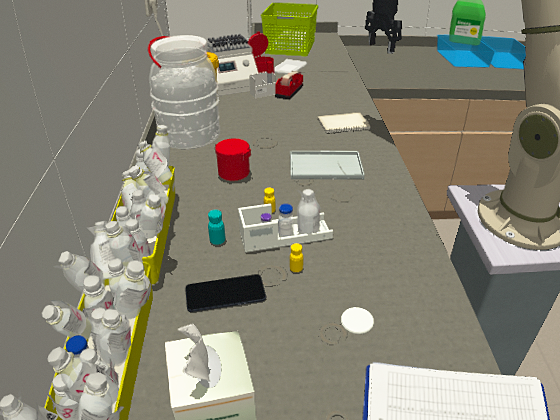

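Scene view: rack around (272,208), with the bottle (262,205) in front, the blue cap (277,189) next and purple behind it. Tray (360,295), stand (165,209), tin (404,212), phone (252,181).

Candidates for the small vial are the purple cap at side (266,217), which is the right one by description, and yellow vials at side (269,200) and (296,258), which are not. For the big vial: the blue cap at side (286,210) is right; the turquoise one at side (216,228) is not.

```bash
python3 - <<'E'
from h import *
L={n:np.load('pics/%s0.npz'%n) for n in('scene','side')}
P={n:cloud({k:L[n][k] for k in L[n].files},L[n]['d']) for n in L}
def blobs(n,name,lo,hi,roi,zmin,zmax):
    x0,y0,x1,y1=roi; hsv=cv2.cvtColor(L[n]['im'],cv2.COLOR_BGR2HSV)
    m=cv2.inRange(hsv,lo,hi); mm=np.zeros_like(m); mm[y0:y1,x0:x1]=m[y0:y1,x0:x1]
    p=P[n]; mm[~((p[...,2]>zmin)&(p[...,2]<zmax))]=0
    k,lab,st,cen=cv2.connectedComponentsWithStats(mm)
    for i in range(1,k):
        if st[i,4]<12: continue
        q=p[lab==i]; print(n,name,st[i].tolist(),cen[i].round(1),'min',np.percentile(q,2,0).round(3),'max',np.percentile(q,98,0).round(3),'mean',q.mean(0).round(3))
roi={'scene':(140,140,440,350),'side':(180,130,400,345)}
for n in L:
    r=roi[n]
    blobs(n,'blue',(105,120,40),(126,255,255),r,.02,.15)
    blobs(n,'purple',(127,60,40),(160,255,255),r,.02,.15)
    blobs(n,'yellow',(15,120,80),(35,255,255),r,.0,.1)
    blobs(n,'teal',(80,100,40),(100,255,255),r,.0,.15)
    blobs(n,'red',(0,150,60),(8,255,255),r,.0,.15)
    blobs(n,'phone',(0,0,0),(180,255,40),r,-.01,.03)
    blobs(n,'white',(0,0,150),(180,50,255),r,-.005,.15)
    # table height
    print(n,'table z',[float(np.nanmedian(P[n][v-3:v+4,u-3:u+4,2]).round(4)) for u,v in ([(200,230),(280,260)] if n=='scene' else [(300,300),(260,180)])])
im=cv2.resize(L['side']['im'][175:285,190:370],None,fx=4.4,fy=4.4,interpolation=cv2.INTER_CUBIC); cv2.imwrite('pics/crop1.png',im)
E
```

```text
scene blue [269, 185, 9, 8, 53] [272.4 188.6] min [0.588 0.019 0.077] max [0.613 0.04  0.084] mean [0.6   0.028 0.082]
scene purple [276, 184, 9, 6, 41] [280.1 186.4] min [0.631 0.029 0.061] max [0.656 0.051 0.071] mean [0.645 0.039 0.066]
scene yellow [215, 140, 191, 51, 3803] [321.1 161. ] min [ 0.87  -0.154  0.003] max [0.952 0.446 0.084] mean [0.881 0.073 0.042]
scene yellow [229, 185, 12, 26, 260] [234.6 197.6] min [0.571 0.127 0.001] max [0.653 0.222 0.062] mean [0.584 0.139 0.032]
scene yellow [309, 199, 12, 28, 291] [314.7 212.6] min [ 0.622 -0.082  0.001] max [ 0.646 -0.056  0.062] mean [ 0.63  -0.071  0.033]
scene teal [299, 165, 12, 30, 271] [305.3 178.2] min [0.742 0.023 0.003] max [0.767 0.052 0.078] mean [0.751 0.033 0.046]
scene phone [232, 167, 42, 27, 522] [252.1 179. ] min [0.661 0.165 0.004] max [0.803 0.245 0.01 ] mean [0.731 0.204 0.008]
scene white [335, 140, 9, 11, 87] [339.1 144.9] min [ 0.866 -0.012  0.095] max [0.878 0.011 0.124] mean [ 0.872 -0.001  0.109]
scene white [350, 140, 9, 8, 30] [353.7 142.7] min [ 0.91  -0.036  0.085] max [ 0.94  -0.006  0.116] m
[... 2903 characters left out ...]
 max [ 0.568 -0.209  0.014] mean [ 0.474 -0.276  0.003]
side white [302, 189, 12, 8, 67] [307.6 192.1] min [0.544 0.013 0.112] max [0.565 0.046 0.124] mean [0.554 0.027 0.115]
side white [238, 197, 95, 55, 2607] [282.5 225.8] min [ 0.507 -0.005  0.003] max [0.698 0.085 0.094] mean [0.609 0.048 0.041]
side white [341, 307, 33, 27, 704] [356.9 320. ] min [0.452 0.267 0.   ] max [0.509 0.324 0.008] mean [0.481 0.296 0.005]
side white [201, 331, 42, 14, 454] [222.2 338.4] min [ 0.695  0.312 -0.001] max [0.756 0.432 0.127] mean [0.721 0.416 0.117]
side white [180, 338, 15, 7, 83] [186.2 341.5] min [0.763 0.383 0.078] max [0.792 0.432 0.127] mean [0.776 0.424 0.122]
side table z [-0.0009, -0.0004]
```

View pics/crop1.png

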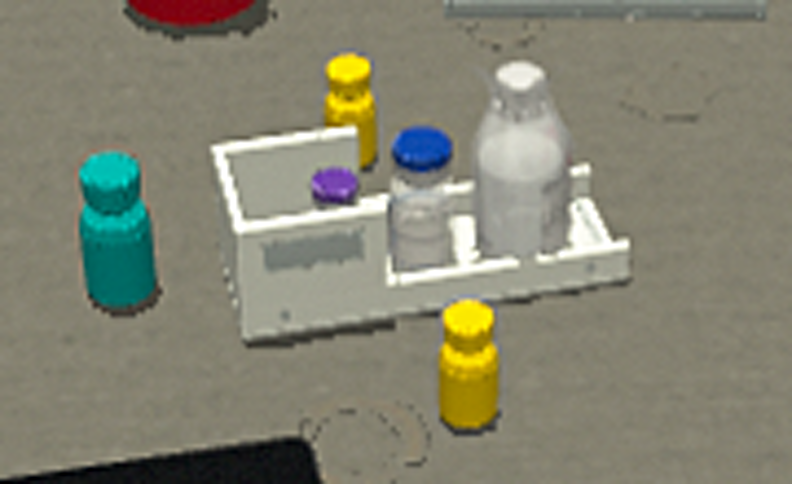

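The crop confirms the choice: purple cap at the rear of the lane (about side (266,217)), blue next at (286,209), the bottle in front at (308,212). Yellow and turquoise stand outside the rack. Next are the poses of the tray, stand and rack, and how far to move to look from above.

```bash
cat >> h.py <<'E'
def rel(target,yaw=None):
    "tool-axes shift in cm from now to target TCP; turn about tool z in deg"
    from scipy.spatial.transform import Rotation as Ro
    s=env.observe(); R=Ro.from_euler('xyz',s['tool_rot'],degrees=True)
    sh=R.inv().apply(np.array(target)-s['ee_pos'])*100
    t=None
    if yaw is not None:
        t=(R.inv()*Ro.from_euler('xyz',[180,0,yaw],degrees=True)).as_rotvec(degrees=True).round(2)
    return sh.round(2),t
E
python3 - <<'E'
from h import *
for n in('scene','side'):
    L=np.load('pics/%s0.npz'%n); c={k:L[k] for k in L.files}; p=cloud(c,L['d']); hsv=cv2.cvtColor(L['im'],cv2.COLOR_BGR2HSV)
    w=(hsv[...,1]<60)&(hsv[...,2]>140)
    inb=lambda x0,x1,y0,y1,z0,z1:(p[...,0]>x0)&(p[...,0]<x1)&(p[...,1]>y0)&(p[...,1]<y1)&(p[...,2]>z0)&(p[...,2]<z1)
    for nm,b in dict(rack=(.48,.75,-.04,.1,.015,.078),racktop=(.6,.75,-.04,.1,.069,.076),tray=(.34,.6,-.38,-.18,.0105,.0165),stand=(.43,.53,.24,.34,.0045,.008)).items():
        m=inb(*b)&(w if nm!='tray' else True); q=p[m]
        r=cv2.minAreaRect((q[:,:2]*1000).astype(np.float32)); print(n,nm,m.sum(),np.round(r[0],1),np.round(r[1],1),round(r[2],1),'z med',np.median(q[:,2]).round(4))
        if nm=='stand': print('circ',cv2.minEnclosingCircle((q[:,:2]*1000).astype(np.float32)))
    m=inb(.41,.51,-.31,-.23,-.01,.02); print('tray floor z',np.median(p[m][:,2]))
print(rel((.50,0.0,.26),12))
E
```

```text
scene rack 467 [602.2  31.5] [204.4  73.7] 10.3 z med 0.0454
scene racktop 110 [667.5  43.8] [69.8 72.8] 7.6 z med 0.0714
scene tray 702 [ 472.2 -266.3] [130.5 204.8] 87.5 z med 0.0127
scene stand 217 [480.2 292.8] [59.9 57.9] 50.1 z med 0.0063
circ ((480.1503601074219, 292.0711975097656), 31.34938621520996)
tray floor z 0.003558312156359489
side rack 2046 [602.1  33.8] [203.8  78.7] 10.8 z med 0.0441
side racktop 202 [665.4  44.7] [75.2 75.6] 9.9 z med 0.0713
side tray 194 [ 472.8 -263.6] [136.  198.3] 87.2 z med 0.0121
side stand 482 [481.2 294.5] [61.5 59.7] 56.2 z med 0.0058
circ ((481.25775146484375, 294.5533752441406), 31.81108283996582)
tray floor z 0.0016966849809870732
(array([ 44.96, -40.59,  -6.34]), array([-8.000e-02,  1.000e-02,  1.394e+01]))
```

```bash
python3 -m creep '[[[0,0,0,3,-2.7,-0.42,8.5],[0,0,0,3,-2.7,-0.42,8.5],[0,0,0,3,-2.7,-0.42,8.5],[0,0,0,3,-2.7,-0.42,8.5],[0,0,0,3,-2.7,-0.42,8.5]]]' 30
python3 -m creep '[[[0,0,0,3,-2.7,-0.42,8.5],[0,0,0,3,-2.7,-0.42,8.5],[0,0,0,3,-2.7,-0.42,8.5],[0,0,0,3,-2.7,-0.42,8.5],[0,0,0,3,-2.7,-0.42,8.5]]]'
python3 -m creep '[[[0,0,0,3,-2.7,-0.42,8.5],[0,0,0,3,-2.7,-0.42,8.5],[0,0,0,3,-2.7,-0.42,8.5],[0,0,0,3,-2.7,-0.42,8.5],[0,0,0,3,-2.7,-0.42,8.5]]]'
python3 -m creep '[[[0,0,7.7,0,0,0,8.5],[0,0,7.7,0,0,0,8.5],[0,0,0,0,0,0,8.5],[0,0,0,0,0,0,8.5]]]'
python3 - <<'E'
from h import *
s=env.observe(); print(s['t'],s['ee_pos'],s['tool_rot'],s['q'].round(1))
im,d,c=grab('wrist','w1.png'); np.savez('pics/w1.npz',im=im,d=d,**{k:np.array(c[k]) for k in c})
E
```

```text
t: 0.78
ee_pos: [0.3495, -0.3735, 0.2177]
tool_rot: [-180.0, 0.0, 25.9]
wrist_force: [0.6, -0.1, -0.3]
width: 0.0852
finger_force: 0.0
t: 1.4
ee_pos: [0.4253, -0.1866, 0.2388]
tool_rot: [-180.0, 0.0, 25.9]
wrist_force: [0.6, 0.1, -0.0]
width: 0.0848
finger_force: 0.0
t: 2.02
ee_pos: [0.5011, 0.0002, 0.2598]
tool_rot: [-180.0, 0.0, 25.9]
wrist_force: [0.4, -0.2, -0.8]
width: 0.0848
finger_force: 0.0
t: 2.52
ee_pos: [0.5008, -0.001, 0.2597]
tool_rot: [-180.0, 0.0, 10.7]
wrist_force: [-0.0, 0.2, -0.6]
width: 0.0849
finger_force: 0.0
2.525 [ 0.50079912 -0.00103298  0.25972753] [-1.79995834e+02  1.00220137e-02  1.07037860e+01] [ 20.7   6.7 -26.6  90.2   3.   83.8 -85.4]
```

View pics/w1.png

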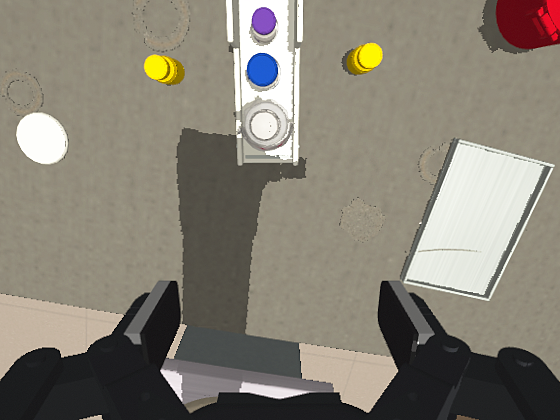

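Wrist view: blue cap (262,70), purple cap (263,21), bottle (266,124), rack front edge about y=160, stand (42,138), tray corners around (455,140) to (490,298). I'll triangulate the caps from wrist and side, and check against the depth.

```bash
python3 - <<'E'
from h import *
def load(n):
    L=np.load('pics/%s.npz'%n); return {k:L[k] for k in L.files}
def cen(n,lo,hi,box):
    L=load(n); m=cv2.inRange(cv2.cvtColor(L['im'],cv2.COLOR_BGR2HSV),lo,hi); x0,y0,x1,y1=box; k=np.zeros_like(m); k[y0:y1,x0:x1]=m[y0:y1,x0:x1]
    p=cloud(L,L['d']); zt=np.nanpercentile(p[k>0][:,2],90); k[~(p[...,2]>zt-.004)]=0   # top face of the cap
    q=p[k>0]; return L,np.argwhere(k)[:,::-1].mean(0),q.mean(0),zt
def tri(a,b):
    o1,d1=ray(a[0],a[1]);o2,d2=ray(b[0],b[1]);d1=d1[0];d2=d2[0]
    t=np.linalg.lstsq(np.c_[d1,-d2],o2-o1,rcond=None)[0]; A=o1+t[0]*d1;B=o2+t[1]*d2; return ((A+B)/2).round(4),np.linalg.norm(A-B).round(4)
for nm,lo,hi,bw,bs,zz in(('blue',(105,120,40),(126,255,255),(230,40,295,100),(275,198,298,222),.084),('purple',(127,60,40),(160,255,255),(230,0,295,45),(255,208,275,226),.067)):
    a=cen('w1',lo,hi,bw);b=cen('side0',lo,hi,bs);
    print(nm,a[1].round(1),a[2].round(4),a[3].round(4),'side',b[2].round(4),'tri',tri(a,b),'plane w',plane(a[0],a[1],zz).round(4),'s',plane(b[0],b[1],zz).round(4))
L=load('w1');p=cloud(L,L['d'])
box=np.zeros(p.shape[:2],bool);box[85:165,232:305]=1
for z0,z1 in((.04,.066),(.07,.10),(.10,.114),(.114,.119),(.119,.13)):
    m=box&(p[...,2]>z0)&(p[...,2]<z1)
    if m.sum()>5: q=p[m]; print('bottle',z0,m.sum(),q.mean(0).round(4),'circ',np.round(cv2.minEnclosingCircle((q[:,:2]*1000).astype(np.float32)),1) if 0 else [np.round(v,1) for v in cv2.minEnclosingCircle((q[:,:2]*1000).astype(np.float32))])
for nm,z0,z1,b in(('rack',.02,.027,(.48,.75,-.04,.1)),('racktop',.069,.076,(.6,.75,-.04,.1)),('floor',0.002,.012,(.51,.6,-.005,.055)),('tray',.011,.0165,(.34,.6,-.38,-.18)),('trayfl',0.000,.008,(.39,.55,-.3,-.22)),('stand',.004,.009,(.43,.53,.24,.34))):
    m=(p[...,2]>z0)&(p[...,2]<z1)&(p[...,0]>b[0])&(p[...,0]<b[1])&(p[...,1]>b[2])&(p[...,1]<b[3])
    if nm in('rack','stand'): m&=cv2.cvtColor(L['im'],cv2.COLOR_BGR2HSV)[...,2]>150
    q=p[m]; r=cv2.minAreaRect((q[:,:2]*1000).astype(np.float32)); print(nm,m.sum(),[np.round(v,1) for v in r],np.median(q[:,2]).round(4))
E
```

```text
blue [261.8  69.1] [0.6016 0.0329 0.0836] 0.0846 side [0.6029 0.0376 0.0829] tri (array([0.6023, 0.0331, 0.0795]), np.float64(0.0007)) plane w [[0.6016 0.0329 0.084 ]] s [[0.603  0.0391 0.084 ]]
purple [263.2  20.3] [0.6456 0.04   0.067 ] 0.0681 side [0.6468 0.0444 0.0665] tri (array([0.6466, 0.0402, 0.0632]), np.float64(0.0005)) plane w [[0.6457 0.04   0.067 ]] s [[0.6468 0.0451 0.067 ]]
bottle 0.04 346 [0.554  0.0248 0.0576] circ [array([557.6,  24.7]), np.float64(34.2)]
bottle 0.07 962 [0.5543 0.0188 0.0842] circ [array([556.4,  24.3]), np.float64(32.4)]
bottle 0.1 276 [0.5554 0.0207 0.1083] circ [array([553. ,  20.9]), np.float64(15.7)]
bottle 0.114 529 [0.5533 0.0213 0.1158] circ [array([553.7,  21.3]), np.float64(12.2)]
rack 1180 [array([582.6,  27.2]), array([165. ,  72.2]), np.float64(10.6)] 0.024
racktop 551 [array([644.4,  38.5]), array([36. , 71.8]), np.float64(10.2)] 0.072
floor 1266 [array([554.9,  24.9]), array([89.9, 59.9]), np.float64(0.3)] 0.0063
tray 1763 [array([ 471.1, -267.9]), array([132.1, 200.3]), np.float64(86.9)] 0.0139
trayfl 6708 [array([ 470., -260.]), array([160. ,  79.9]), np.float64(0.0)] 0.0043
stand 1992 [array([479.1, 290.8]), array([62.3, 61.5]), np.float64(10.1)] 0.0063
```

```bash
python3 -m creep '[[[0,0,0,2.8,-0.6,0,8.5],[0,0,0,2.8,-0.6,0,8.5],[0,0,0,0,0,4,8.5],[0,0,0,0,0,4,8.5],[0,0,0,0,0,4,8.5]]]'
python3 -m creep '[[[0,0,0,0,0,3,8.5],[0,0,0,0,0,2,8.5],[0,0,0,0,0,0,8.5],[0,0,0,0,0,0,8.5]]]'
python3 - <<'E'
from h import *
print(rel((.5535,.0213,.049),10.5)); im,d,c=grab('wrist','w2.png'); im,d,c=grab('side'); cv2.imwrite('pics/s2.png',cv2.resize(im[130:270,200:400],None,fx=4,fy=4))
E
```

```text
t: 3.2
ee_pos: [0.5538, 0.021, 0.1386]
tool_rot: [-180.0, -0.0, 10.6]
wrist_force: [0.6, 0.6, 0.5]
width: 0.0849
finger_force: 0.0
t: 3.7
ee_pos: [0.5544, 0.0212, 0.0908]
tool_rot: [-180.0, -0.1, 10.6]
wrist_force: [-0.9, -0.0, 0.1]
width: 0.0852
finger_force: 0.0
(array([-0.09, -0.03,  4.18]), array([-0.  , -0.07,  0.08]))
```

View pics/s2.png

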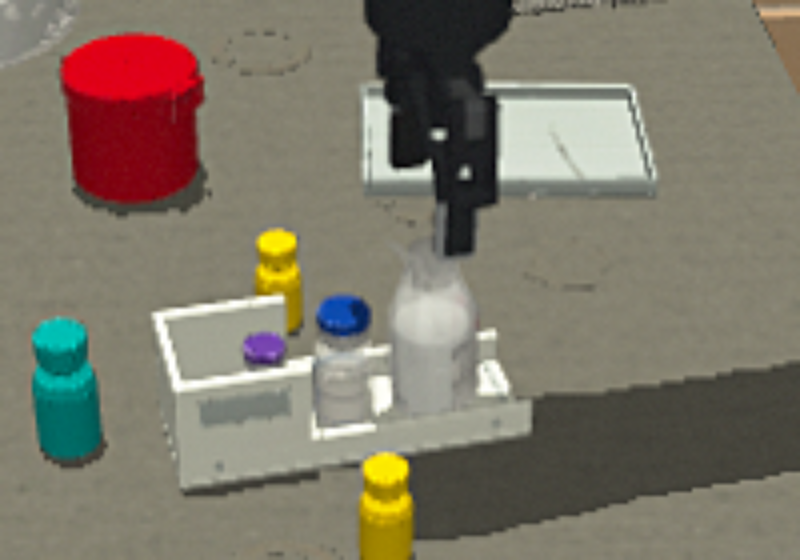

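The fingers straddle the bottle (crop (435,330)) and line up with it. The near finger at (460,240) is high and nearer the camera. I'll descend and grip.

```bash
python3 -m creep '[[[0,0,0,-0.09,0,1.5,8.5],[0,0,0,0,0,1.5,8.5],[0,0,0,0,0,1.2,8.5],[0,0,0,0,0,0,8.5],[0,0,0,0,0,0,4]]]' 30
python3 -m creep '[[[0,0,0,0,0,0,3.5],[0,0,0,0,0,0,3.5],[0,0,0,0,0,0,3.5],[0,0,0,0,0,0,3.5],[0,0,0,0,0,0,3.5]]]'
```

```text
t: 4.42
ee_pos: [0.5531, 0.0211, 0.048]
tool_rot: [-180.0, -0.0, 10.6]
wrist_force: [0.4, -0.1, -0.6]
width: 0.0697
finger_force: 0.0
t: 5.05
ee_pos: [0.5531, 0.0211, 0.0481]
tool_rot: [-180.0, -0.0, 10.6]
wrist_force: [-0.8, 1.1, 2.7]
width: 0.0351
finger_force: 2.5
```

```bash
python3 - <<'E'
from h import *
im,d,c=grab('side'); a=cv2.resize(im[150:270,230:380],None,fx=4,fy=4); 
im,d,c=grab('wrist'); print(env.observe()['width'],env.observe()['finger_force']); cv2.imwrite('pics/g1.png',np.hstack([cv2.resize(a,(420,336)),cv2.resize(im[100:420,80:480],(420,336))])[:, :800])
E
```

```text
0.03517864107590709 2.626503321225755
```

View pics/g1.png

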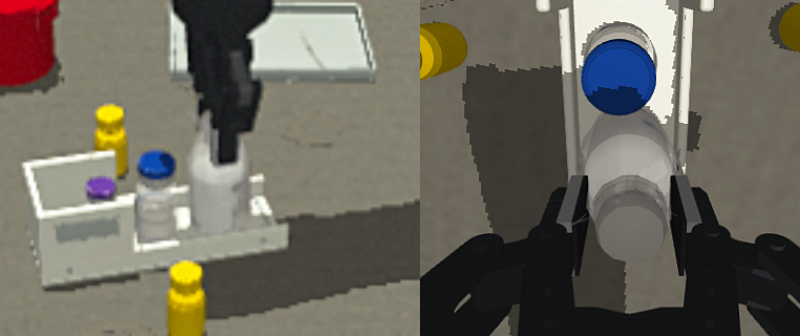

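```bash
python3 - <<'E'
from h import *
im,d,c=grab('side'); p=cloud(c,d)
hsv=cv2.cvtColor(im,cv2.COLOR_BGR2HSV)
m=(hsv[...,2]<60)&(p[...,2]<.1)&(p[...,2]>.03)&(abs(p[...,0]-.555)<.04)&(abs(p[...,1]-.03)<.06)
q=p[m]; print('finger',np.percentile(q,[1,50,99],axis=0).round(3))
for u in range(300,318,3): print(u,[(v,p[v,u].round(3).tolist(),int(hsv[v,u,2])) for v in range(200,214,2)])
E
```

```text
finger [[0.544 0.045 0.087]
 [0.549 0.05  0.096]
 [0.555 0.054 0.1  ]]
300 [(200, [0.57, 0.022, 0.091], 158), (202, [0.57, 0.027, 0.09], 181), (204, [0.57, 0.028, 0.084], 186), (206, [0.57, 0.031, 0.081], 199), (208, [0.57, 0.035, 0.079], 205), (210, [0.57, 0.035, 0.073], 196), (212, [0.571, 0.04, 0.071], 191)]
303 [(200, [0.564, 0.032, 0.098], 140), (202, [0.564, 0.032, 0.092], 185), (204, [0.564, 0.034, 0.089], 194), (206, [0.564, 0.036, 0.084], 217), (208, [0.564, 0.039, 0.082], 210), (210, [0.564, 0.036, 0.074], 200), (212, [0.564, 0.037, 0.069], 196)]
306 [(200, [0.559, 0.046, 0.108], 115), (202, [0.559, 0.045, 0.102], 115), (204, [0.559, 0.046, 0.097], 115), (206, [0.559, 0.047, 0.093], 112), (208, [0.558, 0.046, 0.086], 100), (210, [0.558, 0.042, 0.078], 209), (212, [0.558, 0.042, 0.072], 203)]
309 [(200, [0.553, 0.052, 0.112], 26), (202, [0.553, 0.056, 0.109], 31), (204, [0.553, 0.051, 0.101], 35), (206, [0.553, 0.054, 0.097], 30), (208, [0.552, 0.046, 0.086], 52), (210, [0.551, 0.041, 0.077], 204), (212, [0.551, 0.043, 0.073], 195)]
312 [(200, [0.547, 0.053, 0.113], 32), (202, [0.546, 0.048, 0.104], 31), (204, [0.546, 0.048, 0.098], 34), (206, [0.546, 0.053, 0.096], 26), (208, [0.545, 0.041, 0.082], 100), (210, [0.544, 0.041, 0.077], 211), (212, [0.544, 0.04, 0.071], 193)]
315 [(200, [0.539, 0.041, 0.104], 113), (202, [0.539, 0.045, 0.101], 128), (204, [0.539, 0.043, 0.094], 153), (206, [0.538, 0.04, 0.087], 149), (208, [0.537, 0.038, 0.079], 208), (210, [0.537, 0.035, 0.072], 200), (212, [0.537, 0.037, 0.068], 189)]
```

```bash
python3 - <<'E'
from h import *
im,d,c=grab('wrist','w3.png'); p=cloud(c,d); hsv=cv2.cvtColor(im,cv2.COLOR_BGR2HSV)
for b in((210,240,262,360),(305,335,262,360)):
  m=np.zeros(d.shape,bool); m[b[2]:b[3],b[0]:b[1]]=1
  m&=(p[...,2]<.16)&(hsv[...,2]<130)&(abs(p[...,0]-.553)<.03)
  q=p[m]; print(m.sum(),np.percentile(q,[1,5,50,95],axis=0).round(3))
for v in range(260,300,6): print(v,[(u,p[v,u].round(3).tolist(),int(hsv[v,u,2])) for u in (212,218,224,230,236)])
print(env.observe()['tau'].round(2),env.observe()['q'].round(2))
E
```

```text
2518 [[0.539 0.035 0.061]
 [0.542 0.036 0.09 ]
 [0.559 0.04  0.116]
 [0.566 0.047 0.148]]
1981 [[ 0.543 -0.007  0.054]
 [ 0.548 -0.     0.088]
 [ 0.561  0.003  0.11 ]
 [ 0.567  0.01   0.122]]
260 [(212, [0.516, 0.061, -0.0], 61), (218, [0.517, 0.057, 0.001], 58), (224, [0.53, 0.051, 0.026], 135), (230, [0.541, 0.046, 0.046], 95), (236, [0.556, 0.041, 0.074], 111)]
266 [(212, [0.511, 0.061, -0.0], 60), (218, [0.511, 0.056, -0.001], 60), (224, [0.526, 0.05, 0.026], 131), (230, [0.546, 0.044, 0.062], 100), (236, [0.553, 0.041, 0.073], 119)]
272 [(212, [0.506, 0.06, 0.0], 63), (218, [0.507, 0.056, -0.0], 60), (224, [0.559, 0.045, 0.093], 74), (230, [0.56, 0.042, 0.094], 77), (236, [0.56, 0.04, 0.093], 15)]
278 [(212, [0.554, 0.049, 0.091], 31), (218, [0.554, 0.047, 0.09], 32), (224, [0.559, 0.044, 0.098], 75), (230, [0.56, 0.041, 0.098], 76), (236, [0.56, 0.039, 0.097], 15)]
284 [(212, [0.554, 0.049, 0.095], 21), (218, [0.559, 0.045, 0.102], 57), (224, [0.559, 0.043, 0.102], 75), (230, [0.56, 0.041, 0.103], 70), (236, [0.557, 0.039, 0.097], 13)]
290 [(212, [0.554, 0.048, 0.1], 23), (218, [0.559, 0.045, 0.107], 77), (224, [0.559, 0.043, 0.106], 75), (230, [0.56, 0.04, 0.108], 17), (236, [0.555, 0.038, 0.098], 13)]
296 [(212, [0.555, 0.047, 0.106], 22), (218, [0.559, 0.044, 0.112], 75), (224, [0.559, 0.042, 0.111], 76), (230, [0.56, 0.04, 0.111], 18), (236, [0.552, 0.038, 0.099], 13)]
[  0.54 -53.54  -4.96 -30.93   0.32   0.09   0.  ] [ 15.87  22.48 -26.36  99.84  11.27  60.26 -93.83]
```

View pics/w3.png

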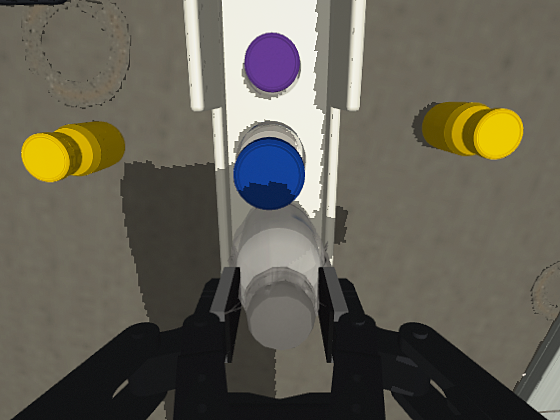

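```bash
python3 - <<'E'
from h import *
L=np.load('pics/w1.npz'); L={k:L[k] for k in L.files}; p=cloud(L,L['d'])
for u in (160,168,176,385,392,400): print(u,[(v,p[v,u].round(3).tolist()) for v in range(276,300,4)])
print(L['cam_to_world'].round(3).tolist())
c=env.get_calibration('wrist'); s=env.observe(); print(c['cam_to_world'].round(3).tolist() if hasattr(c['cam_to_world'],'round') else c['cam_to_world'], s['ee_pos'])
E
```

```text
160 [(276, [0.315, 0.132, 0.0]), (280, [0.308, 0.132, -0.0]), (284, [0.502, 0.046, 0.314]), (288, [0.503, 0.045, 0.318]), (292, [0.503, 0.044, 0.32]), (296, [0.503, 0.043, 0.323])]
168 [(276, [0.317, 0.121, 0.001]), (280, [0.31, 0.121, -0.0]), (284, [0.503, 0.043, 0.315]), (288, [0.503, 0.042, 0.318]), (292, [0.503, 0.041, 0.32]), (296, [0.502, 0.041, 0.321])]
176 [(276, [0.319, 0.11, 0.001]), (280, [0.312, 0.11, -0.001]), (284, [0.501, 0.041, 0.31]), (288, [0.499, 0.041, 0.31]), (292, [0.498, 0.04, 0.311]), (296, [0.495, 0.04, 0.311])]
385 [(276, [0.374, -0.178, 0.001]), (280, [0.367, -0.18, -0.0]), (284, [0.518, -0.043, 0.313]), (288, [0.517, -0.042, 0.314]), (292, [0.516, -0.043, 0.315]), (296, [0.514, -0.043, 0.315])]
392 [(276, [0.374, -0.189, -0.001]), (280, [0.369, -0.19, -0.001]), (284, [0.519, -0.045, 0.314]), (288, [0.519, -0.044, 0.318]), (292, [0.519, -0.043, 0.32]), (296, [0.518, -0.043, 0.322])]
400 [(276, [0.377, -0.199, 0.001]), (280, [0.371, -0.201, 0.0]), (284, [0.52, -0.048, 0.315]), (288, [0.52, -0.047, 0.318]), (292, [0.52, -0.045, 0.321]), (296, [0.52, -0.044, 0.324])]
[[0.185, -0.932, -0.312, 0.581], [-0.983, -0.176, -0.059, 0.013], [-0.0, 0.318, -0.948, 0.437], [0.0, 0.0, 0.0, 1.0]]
[[0.183, -0.933, -0.312, 0.633], [-0.983, -0.173, -0.058, 0.035], [-0.0, 0.317, -0.948, 0.226], [0.0, 0.0, 0.0, 1.0]] [0.55308932 0.02113925 0.04805563]
```

Two independent views put the fingertips about 40 mm above the reported TCP, both open (0.313 against 0.260) and closed (0.09 against 0.048). The grip width agrees: the pads met the shoulder at 35 mm, not the 44 mm body. I'll open, check that the bottle hasn't shifted, and go lower in steps.

```bash
python3 -m creep '[[[0,0,0,0,0,0,8.5],[0,0,0,0,0,0,8.5],[0,0,0,0,0,0,8.5],[0,0,0,0,0,0,8.5],[0,0,0,0,0,0,8.5]]]'
python3 - <<'E'
from h import *
im,d,c=grab('wrist'); p=cloud(c,d); box=np.zeros(d.shape,bool); box[240:360,235:330]=1
m=box&(p[...,2]>.112)&(p[...,2]<.1195); q=p[m]; print('top',m.sum(),q.mean(0).round(4),cv2.minEnclosingCircle((q[:,:2]*1000).astype(np.float32)))
print(env.observe()['ee_pos'])
E
python3 -m creep '[[[0,0,0,0,0,1.2,8.5],[0,0,0,0,0,1,8.5],[0,0,0,0,0,0.8,8.5],[0,0,0,0,0,0,8.5]]]'
```

```text
t: 5.88
ee_pos: [0.5528, 0.021, 0.0478]
tool_rot: [-180.0, 0.0, 10.5]
wrist_force: [0.4, -0.1, -0.1]
width: 0.0849
finger_force: 0.0
top 3133 [0.5555 0.0218 0.1153] ((557.9576416015625, 20.944612503051758), 17.702587127685547)
[0.5528716  0.02095807 0.04782079]
t: 6.42
ee_pos: [0.5521, 0.021, 0.0167]
tool_rot: [-180.0, 0.1, 10.6]
wrist_force: [-0.3, 0.6, -0.2]
width: 0.0849
finger_force: 0.0
```

```bash
python3 -m creep '[[[0,0,0,0.15,0,0.35,8.5],[0,0,0,0,0,0.3,8.5],[0,0,0,0,0,0,8.5]]]'
python3 -m creep '[[[0,0,0,0,0,0,3],[0,0,0,0,0,0,3],[0,0,0,0,0,0,3],[0,0,0,0,0,0,3],[0,0,0,0,0,0,3]]]' 30
python3 -m creep '[[[0,0,0,0,0,0,3],[0,0,0,0,0,0,3]]]'
```

```text
t: 6.8
ee_pos: [0.5543, 0.0212, 0.0112]
tool_rot: [-180.0, 0.0, 10.5]
wrist_force: [-0.2, 0.3, 0.6]
width: 0.0848
finger_force: 0.0
t: 7.42
ee_pos: [0.5547, 0.0215, 0.0117]
tool_rot: [-180.0, -0.0, 10.6]
wrist_force: [-0.5, 1.4, 4.0]
width: 0.0415
finger_force: 30.5
t: 7.68
ee_pos: [0.5547, 0.0215, 0.0116]
tool_rot: [-180.0, -0.0, 10.6]
wrist_force: [-0.1, 1.2, 5.0]
width: 0.0418
finger_force: 30.6
```

```bash
python3 -m creep '[[[0,0,0,0,0,0,7],[0,0,0,0,0,0,7],[0,0,0,0,0,0,7],[0,0,0,0,0,0.2,7],[0,0,0,0,0,0,7]]]'
python3 -m creep '[[[0,0,0,0,0,0.15,7],[0,0,0,0,0,0,7]]]'
python3 - <<'E'
from h import *
# gripper body height from side view: lowest dark points of the palm around the bottle axis
im,d,c=grab('side'); p=cloud(c,d); cv2.imwrite('pics/s4.png',cv2.resize(im[140:240,250:370],None,fx=5,fy=5))
print(env.observe()['wrist_force'],env.observe()['ee_pos'])
E
```

```text
t: 8.3
ee_pos: [0.5543, 0.0213, 0.0092]
tool_rot: [-180.0, 0.0, 10.5]
wrist_force: [-0.2, 0.0, 0.4]
width: 0.07
finger_force: 0.0
t: 8.55
ee_pos: [0.5556, 0.0215, 0.0089]
tool_rot: [180.0, -0.1, 10.6]
wrist_force: [0.2, -0.6, 6.0]
width: 0.0701
finger_force: 0.0
[0.06711404 0.58238558 6.21993469] [0.55551415 0.02145642 0.00883088]
```

View pics/s4.png

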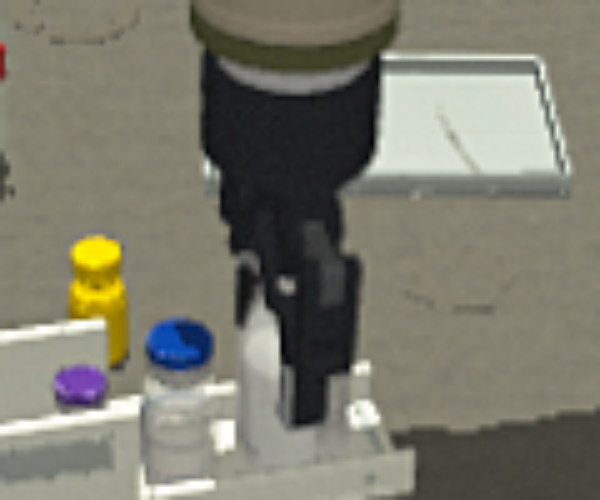

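The gripper body touched the bottle top at TCP 0.009 (6 N), so the straight body can only be caught at its very edge. I'll try the cylindrical neck, which gives longer contact.

```bash
python3 -m creep '[[[0,0,0,0,0,-1.5,7],[0,0,0,-0.1,0,-1.5,8],[0,0,0,0,0,-1.4,8],[0,0,0,0,0,0,8],[0,0,0,0,0,0,2.4]]]'
python3 -m creep '[[[0,0,0,0,0,0,2.4],[0,0,0,0,0,0,2.4],[0,0,0,0,0,0,2.4],[0,0,0,0,0,0,2.4],[0,0,0,0,0,0,2.4]]]' 30
python3 -m creep '[[[0,0,0,0,0,0,2.4],[0,0,0,0,0,0,2.4]]]'
```

```text
t: 9.22
ee_pos: [0.5532, 0.0209, 0.0517]
tool_rot: [180.0, 0.0, 10.5]
wrist_force: [0.4, 1.0, -0.0]
width: 0.0638
finger_force: 0.0
t: 9.85
ee_pos: [0.5532, 0.0209, 0.0516]
tool_rot: [-180.0, 0.0, 10.5]
wrist_force: [1.1, -0.7, -1.6]
width: 0.0296
finger_force: 26.8
t: 10.1
ee_pos: [0.5533, 0.021, 0.0518]
tool_rot: [-180.0, 0.0, 10.5]
wrist_force: [1.1, -0.3, -2.4]
width: 0.0294
finger_force: 26.8
```

Neck held at 29.5 mm. Lifting, then carrying to the near half of the tray.

```bash
python3 -m creep '[[[0,0,0,0,0,-1,2.4],[0,0,0,0,0,-2,2.4],[0,0,0,0,0,-2,2.4],[0,0,0,0,0,-2,2.4],[0,0,0,0,0,-1,2.4]]]'
python3 - <<'E'
from h import *
im,d,c=grab('side'); cv2.imwrite('pics/s5.png',cv2.resize(im[120:280,180:380],None,fx=3,fy=3))
E
python3 -m creep '[[[0,0,0,-1,1.43,0,2.4],[0,0,0,-1.5,2.15,0,2.4],[0,0,0,-2,2.86,0,2.4],[0,0,0,-2,2.86,0,2.4],[0,0,0,-2,2.86,0,2.4]]]'
python3 -m creep '[[[0,0,0,-2,2.86,0,2.4],[0,0,0,-2,2.86,0,2.4],[0,0,0,-2,2.86,0,2.4],[0,0,0,-2,2.86,0,2.4],[0,0,0,-1,1.43,0,2.4]]]'
python3 -m creep '[[[0,0,0,-0.6,0.86,0,2.4],[0,0,0,0,0,0,2.4],[0,0,0,0,0,0,2.4]]]'
python3 - <<'E'
from h import *
print(rel((.421,-.2645,.0503),10.5))
E
```

```text
t: 10.72
ee_pos: [0.5541, 0.0212, 0.1337]
tool_rot: [180.0, -0.1, 10.5]
wrist_force: [0.1, -0.6, -1.6]
width: 0.0299
finger_force: 26.9
t: 11.4
ee_pos: [0.4901, -0.1162, 0.1308]
tool_rot: [-180.0, 0.1, 10.5]
wrist_force: [0.5, -0.4, -1.8]
width: 0.0296
finger_force: 26.9
t: 12.02
ee_pos: [0.4246, -0.2595, 0.1309]
tool_rot: [-180.0, 0.1, 10.3]
wrist_force: [0.1, -0.1, -1.7]
width: 0.0297
finger_force: 26.9
t: 12.4
ee_pos: [0.4235, -0.2653, 0.1318]
tool_rot: [-180.0, -0.0, 10.7]
wrist_force: [0.8, 0.2, -1.2]
width: 0.0295
finger_force: 26.9
(array([-0.23, -0.12,  8.15]), array([-0.03, -0.02,  0.16]))
```

View pics/s5.png

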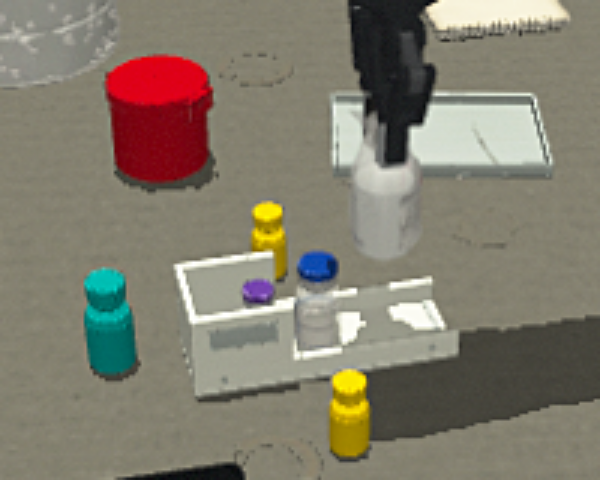

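The bottle hangs upright in the air at crop (387,205), and the lane is otherwise untouched. Lowering it.

```bash
python3 -m creep '[[[0,0,0,-0.2,-0.1,2,2.4],[0,0,0,0,0,2.5,2.4],[0,0,0,0,0,2,2.4],[0,0,0,0,0,1,2.4],[0,0,0,0,0,0.3,2.4]]]'
python3 -m creep '[[[0,0,0,0,0,0.2,2.4],[0,0,0,0,0,0.15,2.4],[0,0,0,0,0,0,2.4],[0,0,0,0,0,0,2.4]]]'
```

```text
t: 13.02
ee_pos: [0.4209, -0.2653, 0.0535]
tool_rot: [-180.0, 0.0, 10.6]
wrist_force: [0.5, -0.5, -1.1]
width: 0.0296
finger_force: 27.0
t: 13.52
ee_pos: [0.4208, -0.2661, 0.0506]
tool_rot: [180.0, -0.0, 10.5]
wrist_force: [0.3, -0.5, -1.2]
width: 0.0293
finger_force: 26.9
```

```bash
python3 -m creep '[[[0,0,0,0,0,0.07,2.4],[0,0,0,0,0,0,2.4]]]'; python3 -m creep '[[[0,0,0,0,0,0.06,2.4],[0,0,0,0,0,0,2.4]]]'
python3 -m creep '[[[0,0,0,0,0,0,4.5],[0,0,0,0,0,0,6.5],[0,0,0,0,0,0,7.5],[0,0,0,0,0,0,7.5],[0,0,0,0,0,0,7.5]]]'
python3 -m creep '[[[0,0,0,0,0,-1,7.5],[0,0,0,0,0,-3,7.5],[0,0,0,0,0,-3,7.5],[0,0,0,0,0,-3,7.5],[0,0,0,0,0,-1,7.5]]]'
python3 - <<'E'
from h import *
im,d,c=grab('wrist','w6.png');p=cloud(c,d)
m=(p[...,2]>.108)&(p[...,2]<.122)&(abs(p[...,0]-.42)<.05)&(abs(p[...,1]+.265)<.05); q=p[m]; print('bottle top',m.sum(),q.mean(0),q[:,2].max(),cv2.minEnclosingCircle((q[:,:2]*1000).astype(np.float32)))
print(rel((.6016,.0329,.132),10.5))
E
```

```text
t: 13.78
ee_pos: [0.4206, -0.266, 0.0496]
tool_rot: [-180.0, -0.0, 10.5]
wrist_force: [0.6, -0.8, -1.8]
width: 0.0298
finger_force: 26.9
t: 14.02
ee_pos: [0.4211, -0.266, 0.0494]
tool_rot: [180.0, -0.0, 10.6]
wrist_force: [-0.3, 1.5, 3.0]
width: 0.0295
finger_force: 28.1
t: 14.65
ee_pos: [0.4206, -0.266, 0.049]
tool_rot: [-180.0, 0.0, 10.5]
wrist_force: [-0.3, 0.2, -0.7]
width: 0.0751
finger_force: 0.0
t: 15.28
ee_pos: [0.4217, -0.2665, 0.1615]
tool_rot: [179.9, -0.2, 10.5]
wrist_force: [0.4, -0.6, -0.5]
width: 0.0747
finger_force: 0.0
bottle top 1087 [ 0.42428633 -0.26586637  0.11304597] 0.11694085156890024 ((423.5948791503906, -266.2106018066406), 14.347566604614258)
(array([ 23.16, -26.16,   2.96]), array([ 0.15, -0.16,  0.05]))
```

The bottle stands on the tray (top at 0.115, at (0.4235, -0.266)). On to the big vial.

```bash
python3 -m creep '[[[0,0,0,2.9,-3.27,0,7.5],[0,0,0,2.9,-3.27,0,7.5],[0,0,0,2.9,-3.27,0,7.5],[0,0,0,2.9,-3.27,0,7.5],[0,0,0,2.9,-3.27,0,7.5]]]'
python3 -m creep '[[[0,0,0,2.9,-3.27,0,7.5],[0,0,0,2.9,-3.27,0,7.5],[0,0,0,2.9,-3.27,0,7.5],[0,0,0,0,0,0,7.5],[0,0,0,0,0,0,7.5]]]'
python3 - <<'E'
from h import *
im,d,c=grab('wrist','w7.png');p=cloud(c,d); hsv=cv2.cvtColor(im,cv2.COLOR_BGR2HSV)
m=(cv2.inRange(hsv,(105,120,30),(126,255,255))>0)&(p[...,2]>.079)&(abs(p[...,0]-.6)<.04); q=p[m]; print('blue',m.sum(),q.mean(0),cv2.minEnclosingCircle((q[:,:2]*1000).astype(np.float32)))
print(rel((.6016,.0329,-.009),10.5))
E
```

```text
t: 15.95
ee_pos: [0.5333, -0.0775, 0.1579]
tool_rot: [-180.0, 0.1, 10.5]
wrist_force: [0.1, 0.0, -0.4]
width: 0.075
finger_force: 0.0
t: 16.58
ee_pos: [0.6003, 0.0332, 0.1578]
tool_rot: [-180.0, 0.1, 10.6]
wrist_force: [-0.6, -1.7, -0.6]
width: 0.0749
finger_force: 0.0
blue 1168 [0.60280666 0.03335845 0.08339303] ((602.5087280273438, 33.24188995361328), 14.808841705322266)
(array([ 0.16, -0.03, 16.71]), array([ 0.02,  0.09, -0.02]))
```

View pics/w7.png

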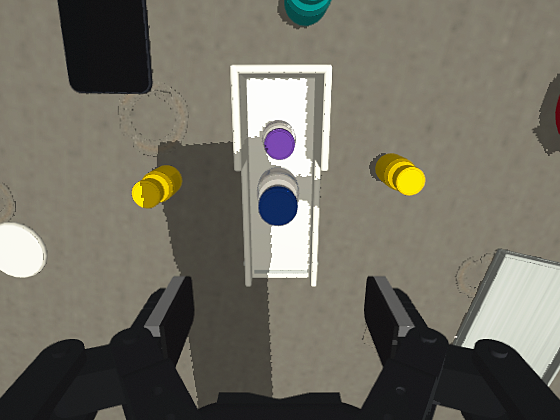

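Blue cap at (278,205), purple at (280,143); the fingers are centred on the vial. Descend 16.7 cm.

```bash
python3 -m creep '[[[0,0,0,0.2,0,3.5,7],[0,0,0,0,0,3.5,7],[0,0,0,0,0,3.5,7],[0,0,0,0,0,2.5,7],[0,0,0,0,0,1.5,7]]]'
python3 -m creep '[[[0,0,0,0,0,1,7],[0,0,0,0,0,0.8,7],[0,0,0,0,0,0.3,7],[0,0,0,0,0,0,7]]]'
python3 -m creep '[[[0,0,0,0,0,0,3],[0,0,0,0,0,0,3],[0,0,0,0,0,0,3],[0,0,0,0,0,0,3],[0,0,0,0,0,0,3]]]' 30
python3 -m creep '[[[0,0,0,0,0,0,3],[0,0,0,0,0,0,3]]]'
```

```text
t: 17.25
ee_pos: [0.6018, 0.0322, 0.0126]
tool_rot: [180.0, 0.1, 10.4]
wrist_force: [0.5, -0.0, -0.2]
width: 0.0698
finger_force: 0.0
t: 17.75
ee_pos: [0.6031, 0.0341, -0.0067]
tool_rot: [180.0, -0.0, 10.6]
wrist_force: [0.1, 0.2, -0.7]
width: 0.0697
finger_force: 0.0
t: 18.38
ee_pos: [0.6034, 0.0342, -0.0064]
tool_rot: [180.0, -0.1, 10.5]
wrist_force: [-0.3, 0.7, 5.4]
width: 0.0346
finger_force: 30.5
t: 18.62
ee_pos: [0.6034, 0.0342, -0.0064]
tool_rot: [180.0, -0.1, 10.5]
wrist_force: [-1.1, -0.3, 5.8]
width: 0.0346
finger_force: 30.5
```

```bash
python3 - <<'E'
from h import *
im,d,c=grab('side'); a=cv2.resize(im[165:250,240:330],None,fx=4.5,fy=4.5,interpolation=cv2.INTER_CUBIC)
im,d,c=grab('wrist'); b=cv2.resize(im[180:400,180:400],(382,382))
cv2.imwrite('pics/g8.png',np.hstack([a[:382],b])[:,:800])
E
```

```text
(no output)
```

View pics/g8.png

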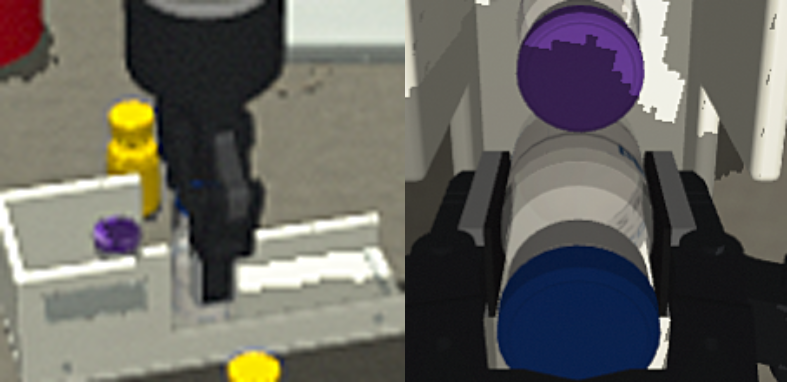

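The pads grip the vial's straight body on both sides (crop right, (500,240) and (655,240)), well below its shoulder. Lift and carry to the far half of the tray.

```bash
python3 -m creep '[[[0,0,0,0,0,-1,3],[0,0,0,0,0,-2.5,3],[0,0,0,0,0,-3,3],[0,0,0,0,0,-2.5,3],[0,0,0,0,0,-1,3]]]'
python3 -m creep '[[[0,0,0,-0.75,1.57,0,3],[0,0,0,-1.51,3.15,0,3],[0,0,0,-1.51,3.15,0,3],[0,0,0,-1.51,3.15,0,3],[0,0,0,-1.51,3.15,0,3]]]'
python3 -m creep '[[[0,0,0,-1.51,3.15,0,3],[0,0,0,-1.51,3.15,0,3],[0,0,0,-1.51,3.15,0,3],[0,0,0,-1.51,3.15,0,3],[0,0,0,-0.75,1.57,0,3]]]'
python3 -m creep '[[[0,0,0,0,0,0,3],[0,0,0,0,0,0,3]]]'
python3 - <<'E'
from h import *
print(rel((.521,-.2695,-.006),10.5))
im,d,c=grab('side'); cv2.imwrite('pics/s9.png',cv2.resize(im[110:270,220:400],None,fx=3,fy=3))
E
```

```text
t: 19.35
ee_pos: [0.6035, 0.0341, 0.0948]
tool_rot: [180.0, -0.1, 10.5]
wrist_force: [0.6, 0.0, -0.8]
width: 0.0345
finger_force: 30.1
t: 19.98
ee_pos: [0.56, -0.1203, 0.0913]
tool_rot: [-180.0, 0.2, 10.5]
wrist_force: [0.1, -0.2, -0.7]
width: 0.0347
finger_force: 30.0
t: 20.6
ee_pos: [0.5185, -0.2727, 0.0914]
tool_rot: [-180.0, 0.2, 10.3]
wrist_force: [0.8, 0.4, -0.9]
width: 0.0347
finger_force: 30.1
t: 20.85
ee_pos: [0.5216, -0.2675, 0.0927]
tool_rot: [-179.9, -0.0, 10.7]
wrist_force: [-0.1, -0.1, -1.1]
width: 0.0346
finger_force: 30.1
(array([-0.1 ,  0.19,  9.87]), array([-0.07, -0.01,  0.16]))
```

View pics/s9.png

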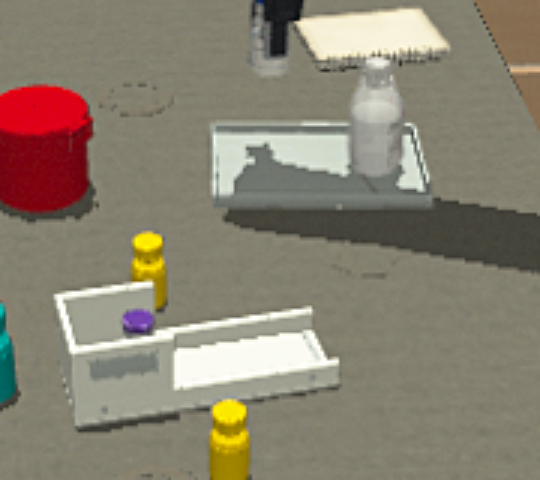

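The bottle stands in the tray's near half and the vial is upright above the far half. Lowering.

```bash
python3 -m creep '[[[0,0,0,-0.1,0.15,2,3],[0,0,0,0,0,3,3],[0,0,0,0,0,2.7,3],[0,0,0,0,0,1.5,3],[0,0,0,0,0,0.5,3]]]'
python3 -m creep '[[[0,0,0,0,0,0.2,3],[0,0,0,0,0,0,3],[0,0,0,0,0,0,3]]]'; python3 -m creep '[[[0,0,0,0,0,0.1,3],[0,0,0,0,0,0,3]]]';python3 -m creep '[[[0,0,0,0,0,0.06,3],[0,0,0,0,0,0,3]]]'
```

```text
t: 21.52
ee_pos: [0.5205, -0.27, -0.0046]
tool_rot: [-179.9, 0.0, 10.6]
wrist_force: [-0.2, 1.3, -0.4]
width: 0.0345
finger_force: 30.0
t: 21.9
ee_pos: [0.521, -0.2713, -0.0052]
tool_rot: [180.0, -0.1, 10.5]
wrist_force: [0.0, 0.3, -0.8]
width: 0.0351
finger_force: 30.0
t: 22.15
ee_pos: [0.5204, -0.2711, -0.0069]
tool_rot: [-180.0, -0.0, 10.5]
wrist_force: [-0.3, -0.4, -0.7]
width: 0.0345
finger_force: 30.0
t: 22.4
ee_pos: [0.5204, -0.271, -0.0077]
tool_rot: [-180.0, 0.0, 10.5]
wrist_force: [0.0, 0.4, -1.1]
width: 0.0347
finger_force: 30.0
```

```bash
python3 -m creep '[[[0,0,0,0,0,0.07,3],[0,0,0,0,0,0,3]]]';python3 -m creep '[[[0,0,0,0,0,0.06,3],[0,0,0,0,0,0,3]]]'
```

```text
t: 22.65
ee_pos: [0.5205, -0.2711, -0.0083]
tool_rot: [-180.0, 0.0, 10.5]
wrist_force: [-0.5, -0.3, -0.3]
width: 0.0343
finger_force: 30.1
t: 22.9
ee_pos: [0.5206, -0.2711, -0.0084]
tool_rot: [180.0, -0.0, 10.5]
wrist_force: [-2.2, 1.6, 4.5]
width: 0.0343
finger_force: 30.6
```

```bash
python3 -m creep '[[[0,0,0,0,0,0,4.5],[0,0,0,0,0,0,6.5],[0,0,0,0,0,0,7],[0,0,0,0,0,0,7],[0,0,0,0,0,0,7]]]'
python3 -m creep '[[[0,0,0,0,0,-1,7],[0,0,0,0,0,-3,7],[0,0,0,0,0,-4.5,7],[0,0,0,0,0,-4.5,7],[0,0,0,0,0,-4,7]]]'
python3 - <<'E'
from h import *
im,d,c=grab('wrist','w10.png');p=cloud(c,d); hsv=cv2.cvtColor(im,cv2.COLOR_BGR2HSV)
m=(cv2.inRange(hsv,(105,120,30),(126,255,255))>0)&(p[...,2]>.074)&(p[...,2]<.1)&(abs(p[...,0]-.52)<.05)&(abs(p[...,1]+.27)<.05); q=p[m]; print('blue',m.sum(),q.mean(0),q[:,2].max())
print(rel((.6457,.040,.162),10.5))
E
```

```text
t: 23.52
ee_pos: [0.5205, -0.271, -0.0089]
tool_rot: [-180.0, -0.0, 10.6]
wrist_force: [-0.8, 0.5, 0.9]
width: 0.0699
finger_force: 0.0
t: 24.15
ee_pos: [0.5207, -0.2711, 0.1639]
tool_rot: [179.9, -0.1, 10.6]
wrist_force: [0.2, -0.0, -0.2]
width: 0.0701
finger_force: 0.0
blue 1117 [ 0.52032275 -0.27261444  0.08138787] 0.08366117182837868
(array([ 17.75, -28.44,   0.75]), array([ 0.33, -0.44,  0.05]))
```

```bash
python3 -m creep '[[[0,0,0,1.97,-3.16,0,7],[0,0,0,1.97,-3.16,0,7],[0,0,0,1.97,-3.16,0,7],[0,0,0,1.97,-3.16,0,7],[0,0,0,1.97,-3.16,0,7]]]'
python3 -m creep '[[[0,0,0,1.97,-3.16,0,7],[0,0,0,1.97,-3.16,0,7],[0,0,0,1.97,-3.16,0,7],[0,0,0,1.97,-3.16,0,7],[0,0,0,0,0,0,7]]]'
python3 -m creep '[[[0,0,-9,0,0,0,6],[0,0,-9,0,0,0,6],[0,0,-9,0,0,0,6],[0,0,-9,0,0,0,6],[0,0,-9,0,0,0,6]]]'
python3 -m creep '[[[0,0,-9,0,0,0,6],[0,0,-9,0,0,0,6],[0,0,-9,0,0,0,6],[0,0,-9,0,0,0,6],[0,0,-9,0,0,0,6]]]'
python3 -m creep '[[[0,0,0,0,0,0,6],[0,0,0,0,0,0,6]]]'
python3 - <<'E'
from h import *
im,d,c=grab('wrist','w11.png');p=cloud(c,d); hsv=cv2.cvtColor(im,cv2.COLOR_BGR2HSV)
m=(cv2.inRange(hsv,(125,50,30),(165,255,255))>0)&(p[...,2]>.06)&(p[...,2]<.075)&(abs(p[...,0]-.645)<.04)&(abs(p[...,1]-.04)<.04); q=p[m]; print('purple',m.sum(),q.mean(0),cv2.minEnclosingCircle((q[:,:2]*1000).astype(np.float32)))
# rear wall / tall sides
m=(p[...,2]>.069)&(p[...,2]<.075)&(p[...,0]>.6)&(p[...,0]<.74)&(abs(p[...,1]-.04)<.07); q=p[m]; print('tall',[np.round(v,1) for v in cv2.minAreaRect((q[:,:2]*1000).astype(np.float32))])
s=env.observe(); print(s['q'].round(1),rel((.6457,.040,-.02),100.5))
E
```

```text
t: 24.82
ee_pos: [0.5888, -0.0966, 0.1618]
tool_rot: [180.0, -0.0, 10.5]
wrist_force: [0.5, 0.5, -0.6]
width: 0.0701
finger_force: 0.0
t: 25.45
ee_pos: [0.6428, 0.0458, 0.1614]
tool_rot: [-179.9, -0.0, 10.9]
wrist_force: [-0.2, -0.4, -0.1]
width: 0.07
finger_force: 0.0
t: 26.08
ee_pos: [0.6427, 0.0395, 0.1616]
tool_rot: [180.0, 0.0, 55.8]
wrist_force: [-0.1, -0.5, 0.2]
width: 0.0599
finger_force: 0.0
t: 26.7
ee_pos: [0.6427, 0.0394, 0.1615]
tool_rot: [180.0, 0.1, 100.8]
wrist_force: [-0.1, -0.5, -0.4]
width: 0.06
finger_force: 0.0
t: 26.95
ee_pos: [0.6427, 0.0402, 0.1613]
tool_rot: [180.0, 0.0, 100.3]
wrist_force: [0.3, -0.1, 0.1]
width: 0.0598
finger_force: 0.0
purple 651 [0.64573256 0.04106703 0.06683843] ((645.652099609375, 40.198219299316406), 11.864341735839844)
tall [array([664.1,  42.5]), array([75.9, 71.8]), np.float64(10.6)]
[ 22.7  31.7 -44.2  76.7  21.9  80.1 -10.5] (array([-0.09,  0.28, 18.13]), array([ 0.01,  0.02, -0.15]))
```

View pics/w11.png

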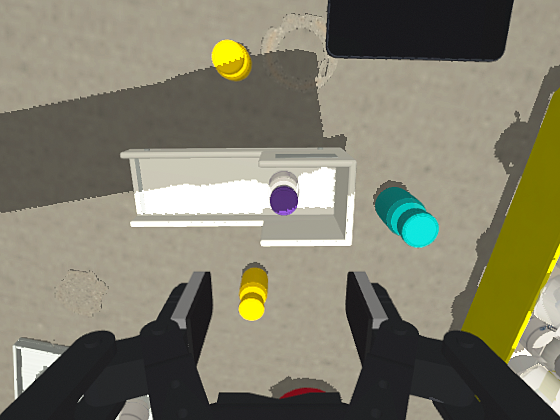

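Purple cap at (284,198), centred between the fingers; the rear wall is at x=345. Before going in, I'll check that the outer knuckles clear the 72 mm rear wall.

```bash
python3 -m creep '[[[0,0,0,-0.1,0.28,0,5],[0,0,0,0,0,0,5],[0,0,0,0,0,0,5]]]'
python3 - <<'E'
from h import *
im,d,c=grab('wrist'); p=cloud(c,d); s=env.observe(); e=s['ee_pos']; y=np.radians(s['tool_rot'][2])
q=p[np.isfinite(p[...,0])]; q=q[q[:,2]>.17]-e; ty=q[:,0]*np.sin(y)-q[:,1]*np.cos(y); tx=q[:,0]*np.cos(y)+q[:,1]*np.sin(y)
for a in range(20,80,5):
    for sg in(1,-1):
        m=(sg*ty>a)&(sg*ty<=a+5) if 0 else (sg*ty*1000>a)&(sg*ty*1000<=a+5)
        if m.sum(): print(sg*a,'low z rel ee mm',np.percentile(q[m,2],0.5).round(4)*1000,'tx',(np.percentile(tx[m],[1,99])*1000).round())
print(rel((.6457,.0403,-.024),100.5))
E
```

```text
t: 27.38
ee_pos: [0.6457, 0.0406, 0.1611]
tool_rot: [-180.0, -0.0, 100.5]
wrist_force: [0.1, 1.0, -0.2]
width: 0.0499
finger_force: 0.0
20 low z rel ee mm 39.1 tx [-12.  17.]
-20 low z rel ee mm 90.80000000000001 tx [10. 17.]
25 low z rel ee mm 41.8 tx [-5. 16.]
-25 low z rel ee mm 39.0 tx [-11.  17.]
30 low z rel ee mm 43.9 tx [ 5. 13.]
-30 low z rel ee mm 42.1 tx [ 5. 16.]
35 low z rel ee mm 45.900000000000006 tx [-8. 11.]
-35 low z rel ee mm 45.0 tx [-7. 12.]
40 low z rel ee mm 79.39999999999999 tx [-13.  11.]
-40 low z rel ee mm 79.60000000000001 tx [-8.  7.]
45 low z rel ee mm 82.69999999999999 tx [-12.  12.]
-45 low z rel ee mm 81.4 tx [-13.  12.]
50 low z rel ee mm 83.9 tx [-10.  12.]
-50 low z rel ee mm 83.5 tx [-9. 12.]
55 low z rel ee mm 88.6 tx [-10.  12.]
-55 low z rel ee mm 85.7 tx [-10.  12.]
60 low z rel ee mm 105.0 tx [ 9. 12.]
-60 low z rel ee mm 100.0 tx [ 9. 12.]
-65 low z rel ee mm 116.7 tx [10. 10.]
(array([-0.03, -0.  , 18.51]), array([-0.  , -0.01,  0.04]))
```

The knuckles reach 57 mm out at TCP+80 mm, so at full depth they would hit the rear wall. Instead I'll use a narrower opening and stop at TCP -0.010, which still leaves about 12 mm of pad on the straight body.

```bash
python3 -m creep '[[[0,0,0,0,0,3.5,4.2],[0,0,0,0,0,3.5,4.2],[0,0,0,0,0,3,4.2],[0,0,0,0,0,0,4.2],[0,0,0,0,0,0,4.2]]]'
python3 - <<'E'
from h import *
print(rel((.6455,.0403,-.010),100.5)); s=env.observe(); print(s['width'])
im,d,c=grab('wrist'); p=cloud(c,d); s=env.observe(); e=s['ee_pos']; y=np.radians(s['tool_rot'][2])
q=p[np.isfinite(p[...,0])]; q=q[q[:,2]>.1]-e; ty=q[:,0]*np.sin(y)-q[:,1]*np.cos(y)
for a in (40,45,50,55): print(a,[np.percentile(q[(sg*ty*1000>a)&(sg*ty*1000<=a+5),2],.5).round(4) for sg in(1,-1)])
E
```

```text
t: 28.05
ee_pos: [0.6464, 0.0408, 0.0625]
tool_rot: [179.9, -0.0, 100.5]
wrist_force: [-0.1, -0.2, 0.5]
width: 0.0421
finger_force: 0.0
(array([-0.04, -0.11,  7.25]), array([ 0.09, -0.01,  0.05]))
0.04206281449999759
40 [np.float64(0.0807), np.float64(0.0789)]
45 [np.float64(0.0824), np.float64(0.0818)]
50 [np.float64(0.0852), np.float64(0.0832)]
55 [np.float64(0.0995), np.float64(0.0905)]
```

```bash
python3 -m creep '[[[0,0,0,0,-0.15,2.5,4.2],[0,0,0,0,0,2.2,4.2],[0,0,0,0,0,1.3,4.2],[0,0,0,0,0,0.6,4.2],[0,0,0,0,0,0.4,4.2]]]'
python3 -m creep '[[[0,0,0,0,0,0.2,4.2],[0,0,0,0,0,0,4.2],[0,0,0,0,0,0,4.2]]]'
```

```text
t: 28.72
ee_pos: [0.6445, 0.0404, -0.0088]
tool_rot: [180.0, -0.0, 100.5]
wrist_force: [1.1, -0.3, -1.0]
width: 0.042
finger_force: 0.0
t: 29.1
ee_pos: [0.6445, 0.0403, -0.0105]
tool_rot: [180.0, -0.0, 100.5]
wrist_force: [0.3, -0.2, 0.1]
width: 0.042
finger_force: 0.0
```

```bash
python3 -m creep '[[[0,0,0,0,0,0,3.5],[0,0,0,0,0,0,3],[0,0,0,0,0,0,2.2],[0,0,0,0,0,0,2.2],[0,0,0,0,0,0,2.2]]]' 25
python3 -m creep '[[[0,0,0,0,0,0,2.2],[0,0,0,0,0,0,2.2],[0,0,0,0,0,0,2.2]]]'
python3 - <<'E'
from h import *
im,d,c=grab('wrist'); b=cv2.resize(im[150:400,150:430],None,fx=1.8,fy=1.8); cv2.imwrite('pics/g12.png',b)
E
```

```text
t: 29.72
ee_pos: [0.6444, 0.0403, -0.0105]
tool_rot: [180.0, -0.0, 100.5]
wrist_force: [-0.9, -0.1, 3.8]
width: 0.0263
finger_force: 24.6
t: 30.1
ee_pos: [0.6444, 0.0403, -0.0106]
tool_rot: [180.0, -0.0, 100.5]
wrist_force: [-1.3, 1.1, 4.5]
width: 0.0262
finger_force: 24.7
```

View pics/g12.png

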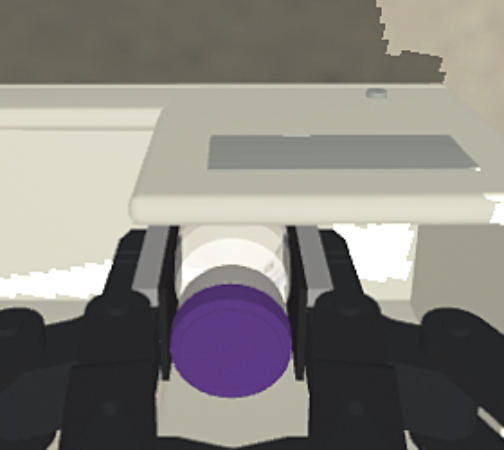

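The small vial is held on its body (pads either side of the cap at crop (230,340)). Lift out and carry to the stand.

```bash
python3 -m creep '[[[0,0,0,0,0,-1.5,2.2],[0,0,0,0,0,-3,2.2],[0,0,0,0,0,-3.5,2.2],[0,0,0,0,0,-3.5,2.2],[0,0,0,0,0,-2.5,2.2]]]'
python3 -m creep '[[[0,0,0,1.4,-0.6,0,2.2],[0,0,0,2.77,-1.17,0,2.2],[0,0,0,2.77,-1.17,0,2.2],[0,0,0,2.77,-1.17,0,2.2],[0,0,0,2.77,-1.17,0,2.2]]]'
python3 -m creep '[[[0,0,0,2.77,-1.17,0,2.2],[0,0,0,2.77,-1.17,0,2.2],[0,0,0,2.77,-1.17,0,2.2],[0,0,0,2.77,-1.17,0,2.2],[0,0,0,2.77,-1.17,0,2.2]]]'
python3 -m creep '[[[0,0,0,1.4,-0.6,0,2.2],[0,0,0,0,0,0,2.2],[0,0,0,0,0,0,2.2]]]'
python3 - <<'E'
from h import *
print(rel((.4793,.2912,-.0095),100.5),env.observe()['q'].round(1))
im,d,c=grab('wrist');p=cloud(c,d);hsv=cv2.cvtColor(im,cv2.COLOR_BGR2HSV)
m=(p[...,2]>.0045)&(p[...,2]<.009)&(abs(p[...,0]-.48)<.05)&(abs(p[...,1]-.292)<.05)&(hsv[...,1]<60); q=p[m]
if m.sum()>20: print(m.sum(),[np.round(v,1) for v in cv2.minAreaRect((q[:,:2]*1000).astype(np.float32))],q[:,:2].min(0),q[:,:2].max(0),np.median(q[:,2]))
m=(cv2.inRange(hsv,(125,50,30),(165,255,255))>0)&(p[...,2]>.1); print('cap',p[m].mean(0),env.observe()['ee_pos'])
cv2.imwrite('pics/w13.png',im)
E
```

```text
t: 30.78
ee_pos: [0.6446, 0.0404, 0.1316]
tool_rot: [179.9, 0.0, 100.5]
wrist_force: [0.8, 0.4, -0.8]
width: 0.0258
finger_force: 24.5
t: 31.4
ee_pos: [0.5675, 0.1545, 0.1281]
tool_rot: [-179.9, -0.0, 100.6]
wrist_force: [1.3, 0.2, -0.5]
width: 0.0256
finger_force: 24.5
t: 32.02
ee_pos: [0.4846, 0.2795, 0.1282]
tool_rot: [-179.9, 0.0, 100.6]
wrist_force: [-0.5, -0.2, -0.8]
width: 0.0259
finger_force: 24.5
t: 32.4
ee_pos: [0.4789, 0.29, 0.1288]
tool_rot: [-180.0, 0.0, 100.5]
wrist_force: [-0.2, -0.4, 0.0]
width: 0.026
finger_force: 24.5
(array([ 0.12,  0.06, 13.83]), array([-0.01,  0.04, -0.05])) [  4.7  24.  -50.5  92.9  19.3  72.2 -38.9]
3705 [array([479. , 291.7]), array([61.3, 62.4]), np.float64(26.1)] [0.44772718 0.26049348] [0.51038831 0.32281759] 0.006409782402972131
cap [0.47776484 0.29062192 0.20579277] [0.47908485 0.28988077 0.12884238]
```

View pics/w13.png

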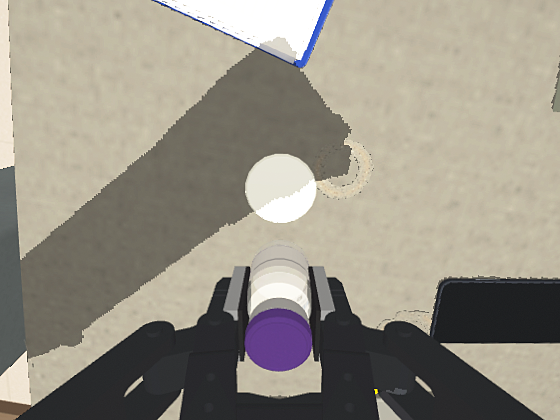

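Stand at (281,188) with centre (0.479, 0.2917), the vial upright in the grip, and nothing else nearby. Lowering.

```bash
python3 -m creep '[[[0,0,0,0.12,0.05,3,2.2],[0,0,0,0,0,3.5,2.2],[0,0,0,0,0,3.5,2.2],[0,0,0,0,0,2,2.2],[0,0,0,0,0,1.2,2.2]]]'
python3 -m creep '[[[0,0,0,0,0,0.4,2.2],[0,0,0,0,0,0,2.2],[0,0,0,0,0,0,2.2]]]';python3 -m creep '[[[0,0,0,0,0,0.1,2.2],[0,0,0,0,0,0,2.2]]]';python3 -m creep '[[[0,0,0,0,0,0.06,2.2],[0,0,0,0,0,0,2.2]]]'
```

```text
t: 33.08
ee_pos: [0.4787, 0.292, -0.0037]
tool_rot: [-180.0, 0.0, 100.5]
wrist_force: [-0.3, -0.3, 0.2]
width: 0.0262
finger_force: 24.5
t: 33.45
ee_pos: [0.479, 0.2931, -0.0059]
tool_rot: [179.9, -0.0, 100.5]
wrist_force: [-0.2, -0.9, -0.0]
width: 0.0259
finger_force: 24.5
t: 33.7
ee_pos: [0.4785, 0.2927, -0.0076]
tool_rot: [180.0, -0.0, 100.5]
wrist_force: [-0.5, -0.2, 0.2]
width: 0.0257
finger_force: 24.5
t: 33.95
ee_pos: [0.4784, 0.2926, -0.0085]
tool_rot: [-180.0, -0.0, 100.5]
wrist_force: [-0.0, -0.4, -0.2]
width: 0.0258
finger_force: 24.5
```

```bash
python3 -m creep '[[[0,0,0,-0.1,0,0.08,2.2],[0,0,0,0,0,0,2.2]]]';python3 -m creep '[[[0,0,0,0,0,0.07,2.2],[0,0,0,0,0,0,2.2]]]';python3 -m creep '[[[0,0,0,0,0,0.04,2.2],[0,0,0,0,0,0,2.2]]]'
```

```text
t: 34.2
ee_pos: [0.4786, 0.2915, -0.0094]
tool_rot: [-180.0, 0.0, 100.5]
wrist_force: [-0.8, -0.1, -0.1]
width: 0.0255
finger_force: 24.5
t: 34.45
ee_pos: [0.4786, 0.2916, -0.01]
tool_rot: [-180.0, -0.0, 100.5]
wrist_force: [-0.6, -0.1, 0.1]
width: 0.026
finger_force: 24.5
t: 34.7
ee_pos: [0.4786, 0.2917, -0.0104]
tool_rot: [-180.0, -0.0, 100.5]
wrist_force: [-0.5, 0.1, 0.4]
width: 0.0261
finger_force: 24.5
```

```bash
python3 -m creep '[[[0,0,0,0,0,0.05,2.2],[0,0,0,0,0,0,2.2]]]';python3 -m creep '[[[0,0,0,0,0,0.05,2.2],[0,0,0,0,0,0,2.2]]]'
```

```text
t: 34.95
ee_pos: [0.4786, 0.2919, -0.0106]
tool_rot: [180.0, -0.0, 100.6]
wrist_force: [-1.2, -0.9, 3.9]
width: 0.026
finger_force: 24.9
t: 35.2
ee_pos: [0.4786, 0.2919, -0.0107]
tool_rot: [180.0, -0.0, 100.6]
wrist_force: [-3.0, -1.4, 8.6]
width: 0.0257
finger_force: 25.3
```

```bash
python3 -m creep '[[[0,0,0,0,0,-0.06,2.2],[0,0,0,0,0,0,3.5],[0,0,0,0,0,0,4.5],[0,0,0,0,0,0,6],[0,0,0,0,0,0,6]]]'
python3 -m creep '[[[0,0,0,0,0,-1.5,6],[0,0,0,0,0,-3,6],[0,0,0,0,0,-4.5,6],[0,0,0,0,0,-4.5,6],[0,0,0,0,0,-4,6]]]'
python3 -m creep '[[[0,0,9,0,0,0,7],[0,0,9,0,0,0,7],[0,0,9,0,0,0,7],[0,0,9,0,0,0,7],[0,0,9,0,0,0,7]]]'
python3 -m creep '[[[0,0,9,0,0,0,7],[0,0,9,0,0,0,7],[0,0,9,0,0,0,7],[0,0,9,0,0,0,7],[0,0,9,0,0,0,7]]]'
python3 -m creep '[[[0,0,0,-0.44,4,0,7],[0,0,0,-0.44,4,0,7],[0,0,0,-0.44,4,0,7],[0,0,0,-0.44,4,0,7],[0,0,0,-0.44,4,0,7]]]'
python3 -m creep '[[[0,0,0,-0.44,4,0,7],[0,0,0,-0.44,4,0,7],[0,0,0,-0.44,4,0,7],[0,0,0,-0.44,4,0,7],[0,0,0,-0.44,4,0,7]]]'
python3 -m creep '[[[0,0,0,-0.44,4,0,7],[0,0,0,-0.44,4,0,7],[0,0,0,-0.44,4,0,7],[0,0,0,-0.44,4,0,7],[0,0,0,0,0,0,7]]]'
python3 - <<'E'
from h import *
im,d,c=grab('side');p=cloud(c,d);hsv=cv2.cvtColor(im,cv2.COLOR_BGR2HSV)
m=(cv2.inRange(hsv,(127,60,40),(160,255,255))>0)&(p[...,2]>.02)&(p[...,1]>.2)&(p[...,1]<.35); q=p[m]; print('purple on stand (side y biased +.005)',m.sum(),q.mean(0),q[:,2].max())
print(rel((.5204,-.271,-.0065),10.5)); cv2.imwrite('pics/s14.png',im)
E
```

```text
t: 35.83
ee_pos: [0.4786, 0.2916, -0.0108]
tool_rot: [-180.0, -0.0, 100.5]
wrist_force: [0.1, -0.2, 0.5]
width: 0.0599
finger_force: 0.0
t: 36.45
ee_pos: [0.4785, 0.2921, 0.1672]
tool_rot: [179.9, -0.0, 100.6]
wrist_force: [-0.2, 0.2, 0.7]
width: 0.0598
finger_force: 0.0
t: 37.08
ee_pos: [0.4784, 0.292, 0.1654]
tool_rot: [180.0, -0.1, 55.3]
wrist_force: [-0.1, 0.1, -0.5]
width: 0.07
finger_force: 0.0
t: 37.7
ee_pos: [0.4784, 0.2921, 0.1654]
tool_rot: [-180.0, -0.1, 10.3]
wrist_force: [0.4, 0.2, -0.1]
width: 0.07
finger_force: 0.0
t: 38.33
ee_pos: [0.4936, 0.0902, 0.1655]
tool_rot: [-180.0, -0.1, 10.6]
wrist_force: [1.2, -0.3, 0.1]
width: 0.0701
finger_force: 0.0
t: 38.95
ee_pos: [0.5088, -0.1104, 0.1655]
tool_rot: [180.0, -0.1, 10.6]
wrist_force: [-0.4, 0.2, 0.8]
width: 0.0696
finger_force: 0.0
t: 39.58
ee_pos: [0.5197, -0.274, 0.1648]
tool_rot: [179.9, -0.0, 10.2]
wrist_force: [0.8, 0.5, -0.3]
width: 0.0701
finger_force: 0.0
purple on stand (side y biased +.005) 114 [0.479893   0.2951865  0.06578925] 0.06952557658801051
(array([ 1.000e-02, -3.000e-02,  1.713e+01]), array([-0.01, -0.04, -0.1 ]))
```

View pics/s14.png

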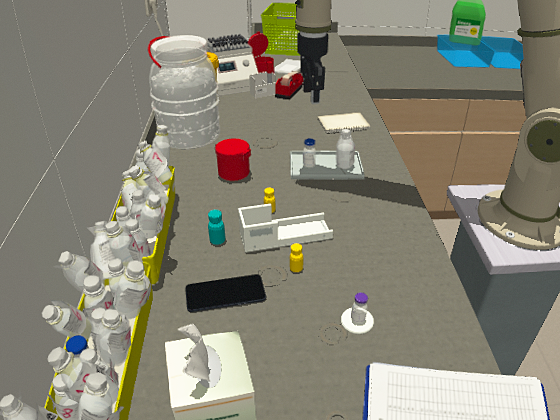

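The small vial stands on the stand at (360,308), with the bottle and big vial on the tray and the phone and tin unmoved. I've now viewed 16 pictures, over the limit of 14, so I'll do the rest numerically. Grip the big vial again.

```bash
python3 -m creep '[[[0,0,0,0,0,3.5,7],[0,0,0,0,0,4,7],[0,0,0,0,0,4,7],[0,0,0,0,0,2.5,7],[0,0,0,0,0,1.5,7]]]'
python3 -m creep '[[[0,0,0,0,0,1,7],[0,0,0,0,0,0.7,7],[0,0,0,0,0,0,7],[0,0,0,0,0,0,7]]]'
python3 - <<'E'
from h import *
print(rel((.5204,-.271,-.0087),10.5))
E
```

```text
t: 40.25
ee_pos: [0.5206, -0.2682, 0.0086]
tool_rot: [-179.9, 0.0, 10.7]
wrist_force: [-0.0, -0.3, 0.4]
width: 0.0701
finger_force: 0.0
t: 40.75
ee_pos: [0.521, -0.2704, -0.0071]
tool_rot: [180.0, -0.1, 10.5]
wrist_force: [-0.2, -0.1, -0.2]
width: 0.0699
finger_force: 0.0
(array([-0.07,  0.05,  0.16]), array([ 0.03, -0.05,  0.04]))
```

```bash
python3 -m creep '[[[0,0,0,-0.05,0.05,0.15,7],[0,0,0,0,0,0,7],[0,0,0,0,0,0,3],[0,0,0,0,0,0,3],[0,0,0,0,0,0,3]]]' 30
python3 -m creep '[[[0,0,0,0,0,0,3],[0,0,0,0,0,0,3],[0,0,0,0,0,0,3],[0,0,0,0,0,0,3]]]'
python3 -m creep '[[[0,0,0,0,0,-1,3],[0,0,0,0,0,-2.5,3],[0,0,0,0,0,-3,3],[0,0,0,0,0,-2.5,3],[0,0,0,0,0,-1,3]]]'
python3 -m creep '[[[0,0,0,0.75,-1.57,0,3],[0,0,0,1.51,-3.15,0,3],[0,0,0,1.51,-3.15,0,3],[0,0,0,1.51,-3.15,0,3],[0,0,0,1.51,-3.15,0,3]]]'
python3 -m creep '[[[0,0,0,1.51,-3.15,0,3],[0,0,0,1.51,-3.15,0,3],[0,0,0,1.51,-3.15,0,3],[0,0,0,1.51,-3.15,0,3],[0,0,0,0.75,-1.57,0,3]]]'
python3 -m creep '[[[0,0,0,0,0,0,3],[0,0,0,0,0,0,3]]]'
python3 - <<'E'
from h import *
print(rel((.6030,.0340,-.005),10.5))
im,d,c=grab('wrist');p=cloud(c,d); hsv=cv2.cvtColor(im,cv2.COLOR_BGR2HSV)
m=(cv2.inRange(hsv,(105,120,20),(126,255,255))>0)&(p[...,2]>.12); q=p[m]; s=env.observe()['ee_pos']; print('cap',m.sum(),q.mean(0),q.mean(0)-s)
q=q[q[:,2]>np.percentile(q[:,2],95)-.004]; print('top face',q.mean(0)-s,np.linalg.svd((q-q.mean(0)),full_matrices=False)[2][2])
E
```

```text
t: 41.38
ee_pos: [0.5203, -0.2708, -0.0091]
tool_rot: [180.0, -0.0, 10.5]
wrist_force: [0.1, 0.3, 1.6]
width: 0.035
finger_force: 30.1
t: 41.88
ee_pos: [0.5204, -0.2708, -0.0091]
tool_rot: [180.0, -0.0, 10.6]
wrist_force: [0.1, 0.4, 4.6]
width: 0.0347
finger_force: 30.3
t: 42.5
ee_pos: [0.5208, -0.2711, 0.0925]
tool_rot: [179.9, -0.1, 10.5]
wrist_force: [0.2, -0.2, -0.6]
width: 0.0347
finger_force: 30.1
t: 43.12
ee_pos: [0.5602, -0.1161, 0.0891]
tool_rot: [-179.9, 0.1, 10.6]
wrist_force: [0.3, -1.2, -1.1]
width: 0.0346
finger_force: 30.1
t: 43.75
ee_pos: [0.6007, 0.0367, 0.0893]
tool_rot: [-179.9, 0.1, 10.8]
wrist_force: [-1.0, -0.2, -0.3]
width: 0.0347
finger_force: 30.1
t: 44.0
ee_pos: [0.6014, 0.0309, 0.0902]
tool_rot: [180.0, 0.1, 10.4]
wrist_force: [-0.5, -0.2, -0.5]
width: 0.0349
finger_force: 30.1
(array([ 0.22, -0.29,  9.52]), array([ 0.05,  0.06, -0.06]))
cap 5957 [0.60519694 0.03030732 0.18024876] [ 0.00366694 -0.00022457  0.08980806]
top face [ 0.00289178 -0.00035851  0.09038311] [-4.07054227e-03 -6.90266027e-05  9.99991713e-01]
```

```bash
python3 -m creep '[[[0,0,0,0.2,-0.28,1,3],[0,0,0,0,0,0,3],[0,0,0,0,0,0,3]]]'
python3 - <<'E'
from h import *
print(rel((.6030,.0340,-.005),10.5))
E
```

```text
t: 44.42
ee_pos: [0.6031, 0.0356, 0.0805]
tool_rot: [-180.0, 0.0, 10.5]
wrist_force: [0.1, -0.4, 0.3]
width: 0.0343
finger_force: 30.1
(array([-0.03,  0.15,  8.55]), array([-0.01,  0.02,  0.02]))
```

```bash
python3 -m creep '[[[0,0,0,0,0.12,2,3],[0,0,0,0,0,2.5,3],[0,0,0,0,0,2,3],[0,0,0,0,0,1.2,3],[0,0,0,0,0,0.6,3]]]'
python3 -m creep '[[[0,0,0,0,0,0.2,3],[0,0,0,0,0,0,3],[0,0,0,0,0,0,3]]]';python3 -m creep '[[[0,0,0,0,0,0.06,3],[0,0,0,0,0,0,3]]]'
```

```text
t: 45.05
ee_pos: [0.6033, 0.0347, -0.0028]
tool_rot: [-180.0, 0.0, 10.5]
wrist_force: [-0.1, 0.1, 0.2]
width: 0.0344
finger_force: 30.1
t: 45.42
ee_pos: [0.6039, 0.0347, -0.0036]
tool_rot: [180.0, -0.1, 10.5]
wrist_force: [-0.4, -0.3, -0.8]
width: 0.035
finger_force: 30.1
t: 45.68
ee_pos: [0.6035, 0.0347, -0.0047]
tool_rot: [-180.0, -0.0, 10.5]
wrist_force: [-0.3, -0.6, -1.2]
width: 0.035
finger_force: 30.1
```

```bash
python3 -m creep '[[[0,0,0,-0.05,0.05,0.1,3],[0,0,0,0,0,0,3]]]';python3 -m creep '[[[0,0,0,0,0,0.06,3],[0,0,0,0,0,0,3]]]';python3 -m creep '[[[0,0,0,0,0,0.05,3],[0,0,0,0,0,0,3]]]'
```

```text
t: 45.92
ee_pos: [0.6029, 0.034, -0.006]
tool_rot: [-180.0, 0.0, 10.5]
wrist_force: [-0.3, 0.1, 0.2]
width: 0.0343
finger_force: 30.1
t: 46.18
ee_pos: [0.603, 0.0341, -0.0066]
tool_rot: [-180.0, 0.0, 10.5]
wrist_force: [0.3, -0.1, -0.3]
width: 0.0344
finger_force: 30.1
t: 46.42
ee_pos: [0.6031, 0.0341, -0.007]
tool_rot: [-180.0, -0.0, 10.5]
wrist_force: [-0.8, 0.9, -0.3]
width: 0.0347
finger_force: 30.1
```

```bash
python3 -m creep '[[[0,0,0,0,0,0.05,3],[0,0,0,0,0,0,3]]]'
python3 -m creep '[[[0,0,0,0,0,0,4],[0,0,0,0,0,0,5.5],[0,0,0,0,0,0,6.5],[0,0,0,0,0,0,7],[0,0,0,0,0,0,7]]]'
python3 -m creep '[[[0,0,0,0,0,-1,7],[0,0,0,0,0,-3,7],[0,0,0,0,0,-4.5,7],[0,0,0,0,0,-4.5,7],[0,0,0,0,0,-3.8,7]]]'
python3 -m creep '[[[0,0,0,0,0,0,7]]]'
python3 - <<'E'
from h import *
im,d,c=grab('wrist');p=cloud(c,d); hsv=cv2.cvtColor(im,cv2.COLOR_BGR2HSV)
m=(cv2.inRange(hsv,(105,120,30),(126,255,255))>0)&(p[...,2]>.079)&(abs(p[...,0]-.6)<.04); q=p[m]; print('blue',m.sum(),q.mean(0),q[:,2].max(),cv2.minEnclosingCircle((q[:,:2]*1000).astype(np.float32)))
print(rel((.4206,-.266,.162),10.5))
E
```

```text
t: 46.68
ee_pos: [0.6032, 0.0341, -0.0071]
tool_rot: [180.0, -0.0, 10.5]
wrist_force: [-1.6, -0.0, 3.6]
width: 0.0343
finger_force: 30.5
t: 47.3
ee_pos: [0.603, 0.0341, -0.0075]
tool_rot: [-180.0, 0.0, 10.5]
wrist_force: [-0.1, 1.0, 0.5]
width: 0.0701
finger_force: 0.0
t: 47.92
ee_pos: [0.6034, 0.0343, 0.1635]
tool_rot: [180.0, -0.1, 10.6]
wrist_force: [0.2, -0.8, -0.2]
width: 0.0697
finger_force: 0.0
t: 48.05
ee_pos: [0.6053, 0.0346, 0.1654]
tool_rot: [179.9, -0.4, 10.6]
wrist_force: [-0.0, -0.5, -0.2]
width: 0.0698
finger_force: 0.0
blue 1083 [0.60332803 0.03244455 0.08344172] 0.08586696687065715 ((602.70703125, 32.3331413269043), 14.79509449005127)
(array([-2.354e+01,  2.617e+01,  1.000e-02]), array([ 0.03, -0.23,  0.05]))
```

The big vial is back within 1 mm. Now the bottle.

```bash
python3 -m creep '[[[0,0,0,-2.94,3.27,0,7.5],[0,0,0,-2.94,3.27,0,7.5],[0,0,0,-2.94,3.27,0,7.5],[0,0,0,-2.94,3.27,0,7.5],[0,0,0,-2.94,3.27,0,7.5]]]'
python3 -m creep '[[[0,0,0,-2.94,3.27,0,7.5],[0,0,0,-2.94,3.27,0,7.5],[0,0,0,-2.94,3.27,0,7.5],[0,0,0,0,0,0,7.5],[0,0,0,0,0,0,7.5]]]'
python3 - <<'E'
from h import *
print(rel((.4207,-.266,.0495),10.5))
im,d,c=grab('wrist');p=cloud(c,d)
m=(p[...,2]>.108)&(p[...,2]<.122)&(abs(p[...,0]-.42)<.05)&(abs(p[...,1]+.265)<.05); q=p[m]; print('bottle top',m.sum(),q.mean(0),q[:,2].max(),cv2.minEnclosingCircle((q[:,:2]*1000).astype(np.float32)))
E
```

```text
t: 48.72
ee_pos: [0.4868, -0.1546, 0.1596]
tool_rot: [-180.0, 0.1, 10.5]
wrist_force: [0.6, 0.1, -0.6]
width: 0.0749
finger_force: 0.0
t: 49.35
ee_pos: [0.4196, -0.2654, 0.1599]
tool_rot: [-179.9, 0.0, 10.6]
wrist_force: [0.6, -0.1, -0.1]
width: 0.0753
finger_force: 0.0
(array([ 0.11,  0.09, 11.04]), array([-0.07,  0.03,  0.05]))
bottle top 1104 [ 0.42423838 -0.26586394  0.11305275] 0.116479349616459 ((424.3520202636719, -264.9747619628906), 15.073814392089844)
```

```bash
python3 -m creep '[[[0,0,0,0.1,0.08,3,7.5],[0,0,0,0,0,3,7.5],[0,0,0,0,0,2.5,7.5],[0,0,0,0,0,1.5,7.5],[0,0,0,0,0,0.9,7.5]]]'
python3 -m creep '[[[0,0,0,0,0,0,7.5],[0,0,0,0,0,0,7.5]]]'
python3 - <<'E'
from h import *
print(rel((.4207,-.266,.0495),10.5))
E
```

```text
t: 50.02
ee_pos: [0.4212, -0.2659, 0.0509]
tool_rot: [-180.0, 0.0, 10.6]
wrist_force: [0.5, -1.1, 0.4]
width: 0.075
finger_force: 0.0
t: 50.28
ee_pos: [0.4215, -0.267, 0.0524]
tool_rot: [179.9, -0.1, 10.5]
wrist_force: [-0.6, 0.5, 0.6]
width: 0.0753
finger_force: 0.0
(array([-0.06, -0.11,  0.29]), array([ 0.05, -0.06,  0.05]))
```

```bash
python3 -m creep '[[[0,0,0,-0.06,-0.1,0.28,7.5],[0,0,0,0,0,0,7.5],[0,0,0,0,0,0,2.4],[0,0,0,0,0,0,2.4],[0,0,0,0,0,0,2.4]]]' 30
python3 -m creep '[[[0,0,0,0,0,0,2.4],[0,0,0,0,0,0,2.4],[0,0,0,0,0,0,2.4],[0,0,0,0,0,0,2.4],[0,0,0,0,0,0,2.4]]]'
python3 -m creep '[[[0,0,0,0,0,-1,2.4],[0,0,0,0,0,-2,2.4],[0,0,0,0,0,-2,2.4],[0,0,0,0,0,-2,2.4],[0,0,0,0,0,-1,2.4]]]'
python3 -m creep '[[[0,0,0,1,-1.43,0,2.4],[0,0,0,1.5,-2.15,0,2.4],[0,0,0,2,-2.86,0,2.4],[0,0,0,2,-2.86,0,2.4],[0,0,0,2,-2.86,0,2.4]]]'
python3 -m creep '[[[0,0,0,2,-2.86,0,2.4],[0,0,0,2,-2.86,0,2.4],[0,0,0,2,-2.86,0,2.4],[0,0,0,2,-2.86,0,2.4],[0,0,0,1,-1.43,0,2.4]]]'
python3 -m creep '[[[0,0,0,0.6,-0.86,0,2.4],[0,0,0,0,0,0,2.4],[0,0,0,0,0,0,2.4]]]'
python3 - <<'E'
from h import *
print(rel((.5534,.0210,.054),10.5))
E
```

```text
t: 50.9
ee_pos: [0.4202, -0.2657, 0.0489]
tool_rot: [-180.0, -0.0, 10.6]
wrist_force: [-1.0, -0.2, 1.7]
width: 0.0296
finger_force: 27.4
t: 51.52
ee_pos: [0.4202, -0.2659, 0.0489]
tool_rot: [180.0, -0.0, 10.6]
wrist_force: [-1.2, 2.5, 4.8]
width: 0.0299
finger_force: 28.2
t: 52.15
ee_pos: [0.4203, -0.2664, 0.1299]
tool_rot: [179.9, -0.1, 10.5]
wrist_force: [0.4, 0.6, -0.7]
width: 0.0299
finger_force: 26.9
t: 52.78
ee_pos: [0.4813, -0.1281, 0.1276]
tool_rot: [-179.9, 0.1, 10.6]
wrist_force: [-0.2, -0.1, -0.7]
width: 0.0302
finger_force: 26.9
t: 53.4
ee_pos: [0.5459, 0.0157, 0.1277]
tool_rot: [-179.9, 0.1, 10.8]
wrist_force: [0.1, -0.9, -1.2]
width: 0.0297
finger_force: 26.9
t: 53.78
ee_pos: [0.5503, 0.0203, 0.1286]
tool_rot: [180.0, 0.0, 10.4]
wrist_force: [1.5, -0.2, -0.6]
width: 0.0302
finger_force: 26.9
(array([ 0.32, -0.02,  7.46]), array([ 0.03,  0.03, -0.06]))
```

```bash
python3 -m creep '[[[0,0,0,0.27,0,1.5,2.4],[0,0,0,0,0,2.5,2.4],[0,0,0,0,0,2,2.4],[0,0,0,0,0,0.9,2.4],[0,0,0,0,0,0.4,2.4]]]'
python3 -m creep '[[[0,0,0,0,0,0,2.4],[0,0,0,0,0,0,2.4],[0,0,0,0,0,0,2.4]]]'
python3 - <<'E'
from h import *
print(rel((.5530,.0210,.0515),10.5))
E
```

```text
t: 54.4
ee_pos: [0.553, 0.0219, 0.0551]
tool_rot: [-180.0, 0.0, 10.5]
wrist_force: [0.9, -0.2, -1.6]
width: 0.0299
finger_force: 27.0
t: 54.78
ee_pos: [0.5537, 0.0223, 0.0563]
tool_rot: [180.0, -0.1, 10.5]
wrist_force: [-0.5, 0.0, -1.1]
width: 0.0297
finger_force: 27.0
(array([-0.09,  0.12,  0.48]), array([ 0.01, -0.06,  0.05]))
```

```bash
python3 -m creep '[[[0,0,0,-0.08,0.12,0.25,2.4],[0,0,0,0,0,0.1,2.4],[0,0,0,0,0,0,2.4]]]';python3 -m creep '[[[0,0,0,0,0,0.06,2.4],[0,0,0,0,0,0,2.4]]]';python3 -m creep '[[[0,0,0,0,0,0.06,2.4],[0,0,0,0,0,0,2.4]]]'
```

```text
t: 55.15
ee_pos: [0.5525, 0.0209, 0.0521]
tool_rot: [-180.0, 0.0, 10.5]
wrist_force: [-0.9, -0.7, -2.8]
width: 0.03
finger_force: 27.0
t: 55.4
ee_pos: [0.5527, 0.021, 0.0516]
tool_rot: [-180.0, -0.0, 10.6]
wrist_force: [0.1, -0.1, -2.0]
width: 0.0303
finger_force: 27.0
t: 55.65
ee_pos: [0.5528, 0.021, 0.0511]
tool_rot: [-180.0, -0.0, 10.5]
wrist_force: [-0.3, 0.2, -0.3]
width: 0.0301
finger_force: 27.1
```

```bash
python3 -m creep '[[[0,0,0,0,0,0.05,2.4],[0,0,0,0,0,0,2.4]]]'
python3 -m creep '[[[0,0,0,0,0,0,4],[0,0,0,0,0,0,5.5],[0,0,0,0,0,0,7],[0,0,0,0,0,0,7.5],[0,0,0,0,0,0,7.5]]]'
python3 -m creep '[[[0,0,0,0,0,-1,7.5],[0,0,0,0,0,-3,7.5],[0,0,0,0,0,-4,7.5],[0,0,0,0,0,-4,7.5],[0,0,0,0,0,-4,7.5]]]'
python3 -m creep '[[[0,0,0,-3,0.6,-1,7.5],[0,0,0,-2.5,0.6,-2,7.5],[0,0,0,0,0,-2,7.5],[0,0,0,0,0,0,7.5],[0,0,0,0,0,0,7.5]]]'
python3 - <<'E'
from h import *
s=env.observe(); print(s['t'],s['ee_pos'])
im,d,c=grab('wrist');p=cloud(c,d); hsv=cv2.cvtColor(im,cv2.COLOR_BGR2HSV); box=np.zeros(d.shape,bool); box[40:200,200:330]=1
m=(p[...,2]>.114)&(p[...,2]<.119)&(abs(p[...,0]-.554)<.03)&(abs(p[...,1]-.021)<.03); q=p[m]; print('bottle (was .5537 .0213)',m.sum(),q.mean(0),cv2.minEnclosingCircle((q[:,:2]*1000).astype(np.float32)))
m=(cv2.inRange(hsv,(105,120,30),(126,255,255))>0)&(p[...,2]>.079)&(abs(p[...,0]-.6)<.04); q=p[m]; print('blue (was .6016 .0329)',q.mean(0))
L=np.load('pics/side0.npz'); im1,d1,c1=grab('side'); p1=cloud(c1,d1);h1=cv2.cvtColor(im1,cv2.COLOR_BGR2HSV);p0=cloud({k:L[k] for k in L.files},L['d']);h0=cv2.cvtColor(L['im'],cv2.COLOR_BGR2HSV)
for nm,lo,hi,bx in(('tin',(0,150,60),(8,255,255),(.7,.85,-.25,0)),('phone',(0,0,0),(180,255,40),(.6,.85,.15,.27)),('teal',(80,100,40),(100,255,255),(.7,.8,0,.1)),('yel',(15,120,80),(35,255,255),(.5,.7,-.1,.2)),('purple',(127,60,40),(160,255,255),(.4,.7,0,.35)),('blue',(105,120,40),(126,255,255),(.55,.65,0,.1))):
    for P,H in((p0,h0),(p1,h1)):
        m=(cv2.inRange(H,lo,hi)>0)&(P[...,0]>bx[0])&(P[...,0]<bx[1])&(P[...,1]>bx[2])&(P[...,1]<bx[3])&(P[...,2]>-.01)&(P[...,2]<.15); print(nm,m.sum(),P[m].mean(0).round(4) if m.any() else '')
E
```

```text
t: 55.9
ee_pos: [0.5532, 0.021, 0.051]
tool_rot: [180.0, -0.1, 10.5]
wrist_force: [0.4, -0.1, 1.8]
width: 0.0299
finger_force: 28.2
t: 56.52
ee_pos: [0.5526, 0.0209, 0.0505]
tool_rot: [-180.0, 0.0, 10.5]
wrist_force: [-0.1, -0.0, 0.7]
width: 0.0746
finger_force: 0.0
t: 57.15
ee_pos: [0.5526, 0.021, 0.2128]
tool_rot: [180.0, -0.1, 10.6]
wrist_force: [0.6, -0.3, -0.3]
width: 0.0751
finger_force: 0.0
t: 57.78
ee_pos: [0.5007, -0.0008, 0.2601]
tool_rot: [-180.0, 0.0, 10.6]
wrist_force: [0.8, -0.4, -0.8]
width: 0.0747
finger_force: 0.0
57.775 [ 0.50068241 -0.00076498  0.26012188]
bottle (was .5537 .0213) 540 [0.55694777 0.02032838 0.11582835] ((556.707275390625, 20.37109375), 12.367993354797363)
blue (was .6016 .0329) [0.60217567 0.03197074 0.08352528]
tin 25 [ 0.7452 -0.2183  0.0226]
tin 20 [ 0.7515 -0.2238  0.0351]
phone 2010 [0.735  0.2133 0.0073]
phone 2010 [0.7348 0.2132 0.0074]
teal 493 [0.758  0.0513 0.0447]
teal 493 [0.7579 0.0514 0.0449]
yel 538 [0.6046 0.0725 0.0379]
yel 538 [0.6046 0.0729 0.0378]
purple 70 [0.6472 0.0453 0.0655]
purple 116 [0.4793 0.2931 0.064 ]
blue 106 [0.6029 0.0392 0.0819]
blue 104 [0.6036 0.038  0.0818]
```

The bottle is back but 3 mm deeper in the lane than it started. The rest is within 1 mm and the bystanders haven't moved. I'll regrip briefly and set it back 3 mm.

```bash
python3 -m creep '[[[0,0,0,2.9,-0.5,0,7.5],[0,0,0,2.9,-0.55,0,7.5],[0,0,0,0,0,4,7.5],[0,0,0,0,0,4,7.5],[0,0,0,0,0,4,7.5]]]'
python3 -m creep '[[[0,0,0,0,0,3.5,7.5],[0,0,0,0,0,2.5,7.5],[0,0,0,0,0,1.8,7.5],[0,0,0,0,0,0.7,7.5],[0,0,0,0,0,0,7.5]]]'
python3 -m creep '[[[0,0,0,0,0,0,7.5]]]'
python3 - <<'E'
from h import *
print(rel((.556,.0205,.0505),10.5))
E
```

```text
t: 58.5
ee_pos: [0.5554, 0.0202, 0.1383]
tool_rot: [-180.0, 0.1, 10.6]
wrist_force: [1.0, 0.1, 0.1]
width: 0.0752
finger_force: 0.0
t: 59.12
ee_pos: [0.556, 0.0201, 0.0555]
tool_rot: [-180.0, 0.0, 10.6]
wrist_force: [0.3, -0.2, -0.0]
width: 0.0754
finger_force: 0.0
t: 59.25
ee_pos: [0.5567, 0.0201, 0.0566]
tool_rot: [180.0, -0.1, 10.5]
wrist_force: [0.0, -0.4, 0.7]
width: 0.0752
finger_force: 0.0
(array([-0.06, -0.05,  0.61]), array([ 0.01, -0.1 ,  0.05]))
```

```bash
python3 -m creep '[[[0,0,0,-0.05,-0.05,0.55,7.5],[0,0,0,0,0,0,7.5],[0,0,0,0,0,0,2.4],[0,0,0,0,0,0,2.4],[0,0,0,0,0,0,2.4]]]' 30
python3 -m creep '[[[0,0,0,0,0,0,2.4],[0,0,0,0,0,0,2.4],[0,0,0,0,0,0,2.4],[0,0,0,0,0,0,2.4]]]'
python3 -m creep '[[[0,0,0,0,0,-0.5,2.4],[0,0,0,0,0,0,2.4],[0,0,0,-0.32,0,0,2.4],[0,0,0,0,0,0,2.4],[0,0,0,0,0,0,2.4]]]'
python3 -m creep '[[[0,0,0,0,0,0.3,2.4],[0,0,0,0,0,0,2.4]]]'; python3 -m creep '[[[0,0,0,0,0,0.12,2.4],[0,0,0,0,0,0,2.4]]]'
```

```text
t: 59.88
ee_pos: [0.5556, 0.0207, 0.0503]
tool_rot: [-180.0, -0.0, 10.6]
wrist_force: [-0.1, 0.7, 1.3]
width: 0.0303
finger_force: 27.6
t: 60.38
ee_pos: [0.5556, 0.0206, 0.0503]
tool_rot: [-180.0, -0.0, 10.6]
wrist_force: [-0.5, 1.5, 3.7]
width: 0.0303
finger_force: 28.3
t: 61.0
ee_pos: [0.5521, 0.0198, 0.0549]
tool_rot: [-180.0, 0.0, 10.5]
wrist_force: [-0.2, 0.4, -0.7]
width: 0.0301
finger_force: 26.9
t: 61.25
ee_pos: [0.5519, 0.0198, 0.0516]
tool_rot: [-180.0, 0.0, 10.5]
wrist_force: [0.0, 1.0, -1.2]
width: 0.0304
finger_force: 26.9
t: 61.5
ee_pos: [0.5521, 0.0198, 0.0507]
tool_rot: [-180.0, 0.0, 10.5]
wrist_force: [1.1, 0.3, -1.5]
width: 0.0304
finger_force: 26.9
```

```bash
python3 -m creep '[[[0,0,0,0,0,0.05,2.4],[0,0,0,0,0,0.03,2.4],[0,0,0,0,0,0,2.4]]]'
python3 -m creep '[[[0,0,0,0,0,0,4],[0,0,0,0,0,0,5.5],[0,0,0,0,0,0,7],[0,0,0,0,0,0,7.5],[0,0,0,0,0,0,7.5]]]'
python3 -m creep '[[[0,0,0,0,0,-1,7.5],[0,0,0,0,0,-3,7.5],[0,0,0,0,0,-4,7.5],[0,0,0,0,0,-4,7.5],[0,0,0,0,0,-4,7.5]]]'
python3 -m creep '[[[0,0,0,-3,0.6,-1,7.5],[0,0,0,-2.3,0.6,-2,7.5],[0,0,0,0,0,-2,7.5],[0,0,0,0,0,0,7.5],[0,0,0,0,0,0,7.5]]]'
python3 - <<'E'
from h import *
im,d,c=grab('wrist');p=cloud(c,d); hsv=cv2.cvtColor(im,cv2.COLOR_BGR2HSV)
m=(p[...,2]>.114)&(p[...,2]<.119)&(abs(p[...,0]-.554)<.03)&(abs(p[...,1]-.021)<.03); q=p[m]; print('bottle (was .5537 .0213)',m.sum(),cv2.minEnclosingCircle((q[:,:2]*1000).astype(np.float32)),q[:,2].mean())
m=(cv2.inRange(hsv,(105,120,30),(126,255,255))>0)&(p[...,2]>.079)&(abs(p[...,0]-.6)<.04); print('blue (was .6016 .0329)',p[m].mean(0))
im1,d1,c1=grab('side');h=cv2.cvtColor(im1,cv2.COLOR_BGR2HSV);h0=cv2.cvtColor(np.load('pics/side0.npz')['im'],cv2.COLOR_BGR2HSV)
for H in(h0,h): # tin by its own pixels
    m=(cv2.inRange(H,(0,150,60),(8,255,255))>0)|(cv2.inRange(H,(172,150,60),(180,255,255))>0); k=np.zeros_like(m); k[135:185,210:255]=m[135:185,210:255]; print('tin px',k.sum(),np.argwhere(k).mean(0))
E
```

```text
t: 61.88
ee_pos: [0.5525, 0.0199, 0.0504]
tool_rot: [180.0, -0.0, 10.5]
wrist_force: [0.7, 0.0, 1.3]
width: 0.0306
finger_force: 27.8
t: 62.5
ee_pos: [0.5521, 0.0198, 0.05]
tool_rot: [-180.0, 0.0, 10.5]
wrist_force: [-0.1, 0.4, 0.2]
width: 0.0745
finger_force: 0.0
t: 63.12
ee_pos: [0.5521, 0.0199, 0.2123]
tool_rot: [180.0, -0.1, 10.6]
wrist_force: [0.8, -0.3, 0.2]
width: 0.075
finger_force: 0.0
t: 63.75
ee_pos: [0.5021, -0.0015, 0.2596]
tool_rot: [-180.0, 0.0, 10.6]
wrist_force: [-0.0, -0.1, 0.0]
width: 0.0752
finger_force: 0.0
bottle (was .5537 .0213) 533 ((555.6307983398438, 19.010839462280273), 12.280464172363281) 0.11582033985494014
blue (was .6016 .0329) [0.60218204 0.03194104 0.08357674]
tin px 1254 [158.73684211 232.74242424]
tin px 1256 [158.71815287 232.75477707]
```

The bottle is upright within 3 mm of its start, and everything else checks out. Handing in.

```bash
python3 -c "
from station import env
print(env.close_job())"
```

```text
the job is handed in; nothing more can be done
None
```

I handed the job in at about 64 s: the small vial is on the stand, and the big vial (within 1 mm) and the bottle (about 3 mm off) are upright back in their lane places, with the phone and tin unmoved; I viewed 16 pictures, two over the limit of 14.

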